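# Weigh in the solder spools under a propped balance cover

## Task

Swing the balance's stay arm up and over past its over-centre point to its stop, so that it holds the cover open by itself. Then weigh each solder spool that is there, one at a time from the smallest to the largest: stand it upright in the middle of the sprung pan, let go and leave it alone there for a good second, then stand it upright in the red tray. When all are in the tray, swing the stay arm back so that the cover is fully shut; do not push the pan down to its stop or shift the other things on the bench.

Things in the scene. Friction and masses are not known exactly. Their poses are not given: they have to be found in the camera images.
- stay (a joint): Stay arm, rad: 0 = folded flat to the balance's front, cover shut; 1.57 = straight up; 2.8 = open stop. Positive lifts the grip, over the top, to the balance's rear (its +x). The cover follows at half this angle. Let go, it falls shut from below about 1.8 and falls to the open stop, and stays, from beyond about 2.0. Under 3 N at the grip.
- stay_grip (a point): Middle of the black grip pin at the stay arm's tip: round bar 14 mm thick, 66 mm long, along the balance's y, out beyond its -y side; 39 mm free to the arm, 27 mm to the 20 mm end disc. Pinch it from above, fingers closing along the balance's x; it turns between them. 90 mm above the table when shut, 122 mm when open. Frame turns with the arm.
- stay_hinge (a point): Point on the stay arm's hinge axis (along the balance's y), centre of the 95 mm circle on which stay_grip runs; 90 mm above the table, 30 mm behind (balance +x) the pan centre, 138 mm to its -y side. Frame turns with the arm.
- balance: Grey spring balance, fixed, base 260 x 180 x 50 mm; origin on the table under the pan centre; x to its rear, y to its left. Front 100 mm before the origin, rear 160 mm behind. Clear framed cover (205 x 176 mm), hinged 125 mm behind the pan centre, 90 mm up, lies over the pan when shut; open it stands at 1.4 rad, free edge 290 mm up, 90 mm behind the pan centre.
- cover_edge (a point): Middle of the cover's free (front) edge; 101 mm above the table when shut.
- pan (a joint): Travel of the sprung pan downward, m: 0 = empty, bottom stop at 0.025; spring 350 N/m, so a spool sinks it by 2 to 14 mm.
- pan_top (a point): Centre of the round steel pan's upper face; pan 120 mm in diameter, 6 mm thick, with a 68 mm circle and centre dot marked on it; 84 mm above the table when empty. It moves down with the load.
- spool_36: Solder wire spool, grey flanges and bright wire, 36 mm in diameter and 27 mm tall, about 120 g, standing on a flat end; grip it across its diameter. Origin at the centre of its underside, z up along its axis. May be absent.
- spool_44: Solder wire spool, grey flanges and bright wire, 44 mm in diameter and 33 mm tall, about 200 g, standing on a flat end; grip it across its diameter. Origin at the centre of its underside, z up along its axis. May be absent.
- spool_52: Solder wire spool, grey flanges and bright wire, 52 mm in diameter and 39 mm tall, about 300 g, standing on a flat end; grip it across its diameter. Origin at the centre of its underside, z up along its axis. May be absent.
- spool_60: Solder wire spool, grey flanges and bright wire, 60 mm in diameter and 45 mm tall, about 420 g, standing on a flat end; grip it across its diameter. Origin at the centre of its underside, z up along its axis. May be absent.
- tray: Red shallow stock tray, fixed, 210 (x) x 230 (y) mm outside, walls 5 mm thick and 30 mm high, floor 5 mm thick; origin at the centre of its underside. Empty at the start; it holds four spools in a 2 x 2 pattern, 100 mm apart in x and 104 mm in y.
- flux_jar: Bystander: jar, 48 mm wide, 55 mm tall; origin under its centre.
- pin_cup: Bystander: steel cup, 60 mm wide, 55 mm tall; origin under its centre.
- tape: Bystander: roll of white tape, 70 mm outside, 19 mm tall; origin under its centre.
- driver: Bystander: screwdriver 170 mm long, lying along its x.
- brush: Bystander: brush 160 mm long, lying along its x.
- spanner: Bystander: spanner 150 mm long, lying along its x.
There are look-alikes about, which are no part of the job. Leave any green or turquoise look-alike of the spool_60 alone. Leave any pink or purple look-alike of the spool_44 alone.

How it is judged:
On the way, in this order (a step that is already met when the one before it is completed fails the run):
1. the stay arm has been swung past over-centre to its open stop and holds the cover up with nothing gripping it (value of joint stay above 2.65 rad and velocity of joint stay below 0.2 rad/s and contact force between the fingers and anything else below 0.5 N), for 0.4 s.
2. the 36 mm spool (if present) stands released, alone and centred on the sprung pan for a second (horizontal distance between spool_36 and pan_top below 0.012 m and z of spool_36 in the frame of pan_top between -0.005 and 0.012 m and angle between spool_36's own z axis and vertical below 0.1 rad and z of spool_36 in the frame of balance below 0.0825 m and linear speed of spool_36 below 0.03 m/s and contact force between the fingers and spool_36 below 0.5 N and horizontal distance between each of spool_44, spool_52, spool_60 and spool_36 above 0.08 m), for 1 s.
3. the 44 mm spool (if present) stands released, alone and centred on the sprung pan for a second (horizontal distance between spool_44 and pan_top below 0.012 m and z of spool_44 in the frame of pan_top between -0.005 and 0.012 m and angle between spool_44's own z axis and vertical below 0.1 rad and z of spool_44 in the frame of balance below 0.0825 m and linear speed of spool_44 below 0.03 m/s and contact force between the fingers and spool_44 below 0.5 N and horizontal distance between each of spool_36, spool_52, spool_60 and spool_44 above 0.08 m), for 1 s.
4. the 52 mm spool (if present) stands released, alone and centred on the sprung pan for a second (horizontal distance between spool_52 and pan_top below 0.012 m and z of spool_52 in the frame of pan_top between -0.005 and 0.012 m and angle between spool_52's own z axis and vertical below 0.1 rad and z of spool_52 in the frame of balance below 0.0825 m and linear speed of spool_52 below 0.03 m/s and contact force between the fingers and spool_52 below 0.5 N and horizontal distance between each of spool_36, spool_44, spool_60 and spool_52 above 0.08 m), for 1 s.
5. the 60 mm spool (if present) stands released, alone and centred on the sprung pan for a second (horizontal distance between spool_60 and pan_top below 0.012 m and z of spool_60 in the frame of pan_top between -0.005 and 0.012 m and angle between spool_60's own z axis and vertical below 0.1 rad and z of spool_60 in the frame of balance below 0.0825 m and linear speed of spool_60 below 0.03 m/s and contact force between the fingers and spool_60 below 0.5 N and horizontal distance between each of spool_36, spool_44, spool_52 and spool_60 above 0.08 m), for 1 s.
At the end, for the whole second after the job is handed in: Every spool present stands upright (within 0.12 rad), at rest, on the floor of the red tray (its origin less than 12 mm above the table); the pan is empty (travel under 2 mm) and the stay arm is folded back with the cover shut (stay below 0.06 rad) (value of joint stay below 0.06 rad and value of joint pan below 0.002 m and x of spool_36 in the frame of tray between -0.1 and 0.1 m and y of spool_36 in the frame of tray between -0.11 and 0.11 m and height (world z) of each of spool_36, spool_44, spool_52, spool_60 below 0.012 m and angle between each of spool_36, spool_44, spool_52, spool_60's own z axis and vertical below 0.12 rad and linear speed of each of spool_36, spool_44, spool_52, spool_60 below 0.03 m/s and x of spool_44 in the frame of tray between -0.1 and 0.1 m and y of spool_44 in the frame of tray between -0.11 and 0.11 m and x of spool_52 in the frame of tray between -0.1 and 0.1 m and y of spool_52 in the frame of tray between -0.11 and 0.11 m and x of spool_60 in the frame of tray between -0.1 and 0.1 m and y of spool_60 in the frame of tray between -0.11 and 0.11 m); the robot touches nothing.
It fails at once if a bystander (jar, cup, tape, screwdriver, brush or spanner) is shifted by more than 30 mm (distance of any of flux_jar, pin_cup, tape, driver, brush, spanner from where it was at the start of the episode above 0.03 m).
It fails at once if the pan is pressed down onto its bottom stop (value of joint pan above 0.0235 m).
Of spool_36, spool_44, spool_52, spool_60 only 2 to 3 are there at a start; the rules pass over those that are not, and their reading is None.
At some moment in a run one of spool_36, spool_44, spool_52, spool_60 may be knocked a few centimetres aside while the robot is not near it.
It also fails if it takes over 210 s, if anything falls off the work surface, if the arm or the gripper's body presses on something with over 40 N, if the wrist force passes 120 N, or if a joint passes its speed limit or range.

## Robot

A 7-joint arm with a two-finger parallel gripper is mounted at the origin on the work surface. World frame = base frame: x ahead of the robot, y to its left, z up, the work surface at z = 0. Lengths are in m, angles in rad, forces in N, time in s.
With the tool pointing down it reaches from about 0.425 to 0.925 m from the base axis. Payload 6.8 kg.
Tool frame: the origin (TCP) lies at the very end of the fingers, on their centre line; the grasp point (between the pads) lies 19 mm behind it; z points along the fingers, y is the line along which they close (so a half turn about z gives the same grasp; the last joint's range is limited). The gripper opens to 85 mm and grips with 20 to 120 N. Pads are 22 mm wide; open, the fingers measure 114 mm over their backs; the gripper's body (76 mm by 85 mm) begins 54 mm behind the grasp point. The pads swing forward as they close: fully open they stand 13 mm farther back than shut.
Start: joints at [-1.217, 0.477, 0.022, 1.555, -0.011, 1.109, -0.083], TCP at [0.301, 0.604, 0.231] pointing down, gripper open.
Joint ranges: [-2.96, 2.96], [-0.34, 2.1], [-1.41, 1.46], [0.24, 2.44], [-1.37, 4.51], [0.17, 1.92], [-2.96, 2.96]. Speed limits (rad/s): [2.39, 2.39, 3.14, 3.14, 3.14, 3.14, 3.14].

## Interface

Orientations are given as a rotation vector (axis times angle).
In Python, from bench import get_obs, viewer, r gives the robot as it stands. The module is installed in compiled form; this text tells all that it offers.
- The arm moves only by the tool play_rows, never from a script. Its argument "commands" is a list that holds one entry, the list of rows, each a list of 5 numbers: the gripper's target within -1 to 1 (shut at 1, half-way at 0, fully open at -1), then the shift along the tool's x, y, z scaled (see below), then the turn about the tool's z scaled (see below). A call has 1 to 12 rows; each row is the pose to reach, as a shift and turn from the pose commanded when the call began, along the tool's axes at that moment; what a row does not reach only later rows make up. The controller multiplies each number of a shift by 0.2 m and each number of a turn by pi/2 rad. A row lasts 1/12 s, in which the tool goes at most 41.7 mm and 7.16 degrees, less where a joint would pass 70% of its speed; a pose out of reach is approached as far as the arm can. A call with a number of a shift or a turn outside -1 to 1 is refused whole. A call with a gripper value outside its range is refused whole. The fingers move at their own pace and stop on an object; "grip_force" is the grip in N (left out, the last holds). Time passes only in rows, so rows that repeat a pose let the fingers close. It gives the time, the measured TCP pose, the force, the opening and the grip force at its end, in the units of the state.
- get_obs(): the state, without advancing time (a new reading comes with each control period).
- viewer.grab_frame(name): name is "scene" or "top" or "wrist"; returns a dict with "pixels" (400x640x3 uint8, red, green, blue), "fovy" (degrees; the focal length in pixels is half the picture's height over the tangent of half this angle, whatever the lens; pixels are square), "cx", "cy" (the principal point, pixels), "world_to_cam" (4x4, takes a point from world to camera coordinates); the wrist camera has in their place "hand_eye" (4x4, takes a point from camera to tool coordinates, whose origin is the TCP and whose axes are the flange's). Camera axes: x right, y up, looking along -z (the intrinsics and any distortion apply to the point x, -y, -z); pixel columns grow to the right and rows downward; lengths in m; the calibration is good to about 2 mm. A picture is of the moment at which its call begins: read the wrist's pose just before it. There is no depth.
- r.hand_in(): hands the job in; it is judged then, once.
Trained networks look in a picture, given as the dict that the camera call returned (one of the last four; its "shot" number tells which), for a name from the list of things; names that differ only in an ending like _2 or _b are one class to them, and where a whole thing is asked for, a point or a joint stands for the part that bears it (a point fixed in the world has none). Each returns a list of dicts, best first, with "score" (0 to 1); they miss things now and then, are a little off and sometimes report something else, mostly with a low value. They report only what shows in the picture. A call takes as long as a camera call. They do not tell look-alikes from the thing itself.
- viewer.trace(picture, thing): "pixels" (400x640 bool, what is visible of it) and "rect" ([left, top, right, bottom] in pixels, round what is visible of it).
The state is a dict: "clock": time; "joints": joint angles; "qvel": joint speeds; "tau": joint torques, N m; "tcp_pos": TCP position; "orientation": TCP orientation; "contact_force": force on the tool from outside, world axes, zero at the start; "moment": the same for the moment, N m; "grip_width": finger opening in m; "gripper_force": force on a finger pad.
Only numpy, scipy, OpenCV 4.12 (cv2) and the standard library are available. Lean on these libraries where they do the work, as an engineer would, in place of code of your own. Each camera call takes 0.05 s, during which the arm holds its last target. There are 200 camera calls.

## Working session

There is one attempt and no reset: what is moved stays moved. The work goes in short steps, Python scripts to look and compute and a tool call to move; the robot and the scene stay as the last step left them, time stands still between calls to the robot, and variables do not carry over. Pictures are saved under pics/ and viewed, at most 14 in all, crops included, and the job is handed in when it is done.

Besides the shell and the picture viewer there is one more tool, called after ">>>" as name([rows], argument=value, ...), one row to a line, values as JSON. play_rows: Moves the arm, as the interface text tells. Shifts and turns lie within -1 to 1; 1 stands for 0.2 m of shift or pi/2 rad of turn. Its arguments: {"type":"object","properties":{"commands":{"type":"array","items":{"type":"array","items":{"type":"array","items":{"type":"number","minimum":-1,"maximum":1}}}},"grip_force":{"type":"number"}},"required":["commands"]}

```bash
mkdir -p pics; cat > h.py <<'E'
import numpy as np,cv2
from bench import get_obs,viewer,r
from scipy.spatial.transform import Rotation as R
def T(o):
    M=np.eye(4);M[:3,:3]=R.from_rotvec(o['orientation']).as_matrix();M[:3,3]=o['tcp_pos'];return M
def grab(n):
    o=get_obs();d=viewer.grab_frame(n)
    c2w=np.linalg.inv(d['world_to_cam']) if n!='wrist' else T(o)@d['hand_eye']
    d['c2w']=np.array(c2w);return d
def f(d): return 200/np.tan(np.radians(d['fovy'])/2)
def px2w(d,u,v,z):
    ray=d['c2w'][:3,:3]@np.array([(u-d['cx'])/f(d),-(v-d['cy'])/f(d),-1]);c=d['c2w'][:3,3]
    return c+ray*(z-c[2])/ray[2]
def w2px(d,p):
    q=np.linalg.inv(d['c2w'])@np.append(p,1);return np.array([d['cx']+f(d)*q[0]/-q[2],d['cy']-f(d)*q[1]/-q[2]])
def save(d,n): cv2.imwrite('pics/'+n+'.png',d['pixels'][:,:,::-1])
def move(dx,dy,dz=0,yaw=0):
    "world delta -> tool units"
    o=get_obs();M=T(o)[:3,:3];return np.round(M.T@np.array([dx,dy,dz])/0.2,4)
E
python3 - <<'E'
from h import *
for n in('scene','top'):
    d=grab(n);save(d,n+'0');print(n,d['fovy'],d['cx'],d['cy'],[k for k in d if k!='pixels'],d['c2w'].round(3).tolist())
    for t in ['spool_36','spool_44','spool_52','spool_60','tray','balance','stay_grip','pan_top','flux_jar','pin_cup','tape','driver','brush','spanner']:
        for x in viewer.trace(d,t)[:3]: print(t,round(x['score'],2),np.round(x['rect']).tolist(),px2w(d,(x['rect'][0]+x['rect'][2])/2,(x['rect'][1]+x['rect'][3])/2,0.03).round(3))
o=get_obs();print(T(o).round(3),o)
E
```

```text
scene 55.5519218856772 321.297241232361 199.27689748273286 ['fovy', 'cx', 'cy', 'world_to_cam', 'shot', 'c2w'] [[0.33, -0.642, 0.692, 1.243], [0.944, 0.239, -0.228, -0.288], [-0.019, 0.728, 0.685, 0.804], [0.0, 0.0, 0.0, 1.0]]
spool_36 0.95 [197.0, 294.0, 224.0, 327.0] [ 0.723 -0.39   0.03 ]
spool_36 0.86 [230.0, 202.0, 248.0, 224.0] [ 0.432 -0.271  0.03 ]
spool_36 0.84 [240.0, 239.0, 253.0, 253.0] [ 0.563 -0.276  0.03 ]
spool_44 0.95 [197.0, 294.0, 224.0, 327.0] [ 0.723 -0.39   0.03 ]
spool_44 0.86 [230.0, 202.0, 248.0, 224.0] [ 0.432 -0.271  0.03 ]
spool_44 0.84 [240.0, 239.0, 253.0, 253.0] [ 0.563 -0.276  0.03 ]
spool_52 0.95 [197.0, 294.0, 224.0, 327.0] [ 0.723 -0.39   0.03 ]
spool_52 0.86 [230.0, 202.0, 248.0, 224.0] [ 0.432 -0.271  0.03 ]
spool_52 0.84 [240.0, 239.0, 253.0, 253.0] [ 0.563 -0.276  0.03 ]
spool_60 0.95 [197.0, 294.0, 224.0, 327.0] [ 0.723 -0.39   0.03 ]
spool_60 0.86 [230.0, 202.0, 248.0, 224.0] [ 0.432 -0.271  0.03 ]
spool_60 0.84 [240.0, 239.0, 253.0, 253.0] [ 0.563 -0.276  0.03 ]
tray 0.8 [375.0, 150.0, 472.0, 219.0] [0.509 0.287 0.03 ]
balance 0.86 [283.0, 17
[... 2552 characters left out ...]
  ]] {'clock': 1.5, 'joints': array([-1.21711234,  0.47699997,  0.02240895,  1.55541033, -0.01150972,
        1.10930082, -0.08309078]), 'qvel': array([ 0.00025189,  0.00158122,  0.00070313,  0.00135313,  0.00131624,
        0.00172483, -0.00074814]), 'tau': array([-2.28487570e-04, -5.96312034e+01,  1.60629071e+00, -2.81533939e+01,
        1.24557386e-02,  1.65746002e-03, -3.90732779e-06]), 'tcp_pos': array([0.3007452 , 0.60431099, 0.23130373]), 'orientation': array([-7.18974078e-01, -3.05819850e+00, -2.01179493e-05]), 'contact_force': array([-0.45666185, -0.6342666 , -0.00338207]), 'moment': array([0.02436594, 0.04186197, 0.01459415]), 'gripper_force': 0.0, 'grip_width': 0.0852986403447419}
```

```bash
python3 - <<'E'
import cv2
a=cv2.imread('pics/scene0.png')[140:340,180:500];b=cv2.imread('pics/top0.png')[110:290,140:470]
cv2.imwrite('pics/a.png',cv2.resize(a,None,fx=2.5,fy=2.5,interpolation=2));cv2.imwrite('pics/b.png',cv2.resize(b,None,fx=2.4,fy=2.4,interpolation=2))
E
```

```text
(no output)
```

View pics/a.png

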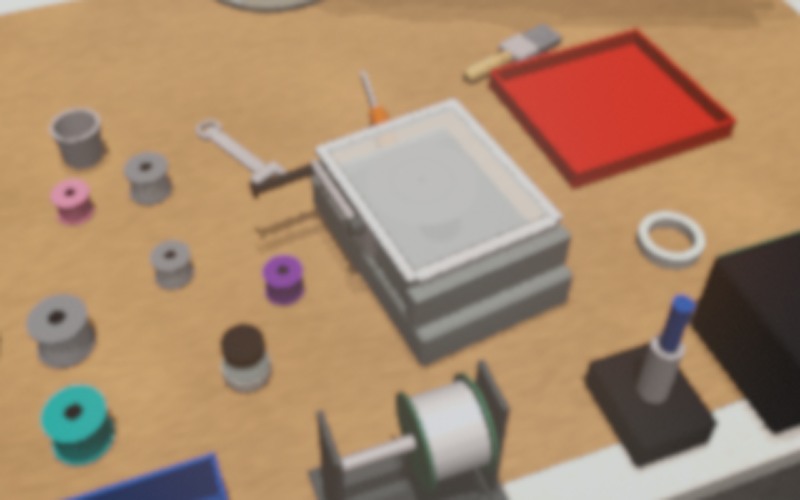

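View pics/b.png

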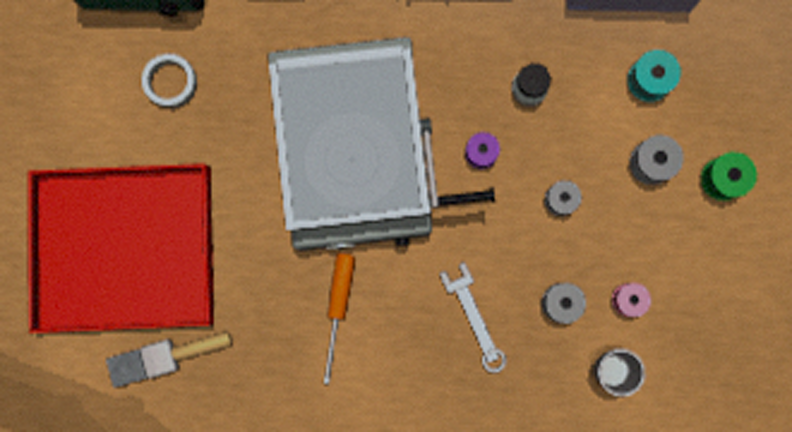

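>>> play_rows([
  [[-1,-0.91,-0.88,-0.17,0],[-1,-0.91,-0.88,-0.17,0],[-1,-0.91,-0.88,-0.17,0],[-1,-0.91,-0.88,-0.17,0],[-1,-0.91,-0.88,-0.17,0],[-1,-0.91,-0.88,-0.17,0],[-1,-0.91,-0.88,-0.17,0],[-1,-0.91,-0.88,-0.17,0]],
])

```text
clock: 2.17
tcp_pos: [0.3873, 0.3626, 0.2662]
orientation: [0.728, 3.055, 0.001]
contact_force: [0.0, 0.9, -0.1]
grip_width: 0.0856
gripper_force: 0.0
```

>>> play_rows([
  [[-1,-0.91,-0.88,-0.17,0],[-1,-0.91,-0.88,-0.17,0],[-1,-0.91,-0.88,-0.17,0],[-1,-0.91,-0.88,-0.17,0],[-1,-0.91,-0.88,-0.17,0],[-1,-0.91,-0.88,-0.17,0],[-1,-0.91,-0.88,-0.17,0],[-1,-0.91,-0.88,-0.17,0]],
])

```text
clock: 2.83
tcp_pos: [0.471, 0.1255, 0.2998]
orientation: [0.725, 3.055, 0.001]
contact_force: [-0.5, 0.1, 0.4]
grip_width: 0.0852
gripper_force: 0.0
```

>>> play_rows([
  [[-1,-0.91,-0.88,-0.17,0.64],[-1,-0.91,-0.88,-0.17,0.64],[-1,-0.91,-0.88,-0.17,0.64],[-1,-0.91,-0.88,-0.17,0.64],[-1,-0.91,-0.88,-0.17,0.64],[-1,-0.91,-0.88,-0.17,0.64],[-1,-0.91,-0.88,-0.17,0.64],[-1,-0.91,-0.88,-0.17,0.64],[-1,-0.91,-0.88,-0.17,0.64],[-1,-0.91,-0.88,-0.17,0.64]],
])

```text
clock: 3.67
tcp_pos: [0.555, -0.1087, 0.3326]
orientation: [-2.094, -2.34, 0.0]
contact_force: [-0.5, 0.4, -1.2]
grip_width: 0.0852
gripper_force: 0.0
```

```bash
python3 - <<'E'
from h import *
o=get_obs();print(T(o).round(3),o['joints'].round(2))
d=grab('wrist');save(d,'w1');print(d['fovy'],d['cx'],d['cy'],d['hand_eye'].round(3).tolist())
for t in ['spool_44','balance','stay_grip','pan_top','cover_edge']:
  for x in viewer.trace(d,t)[:4]: print(t,round(x['score'],2),np.round(x['rect']).tolist(),px2w(d,(x['rect'][0]+x['rect'][2])/2,(x['rect'][1]+x['rect'][3])/2,0.03 if t!='stay_grip' else .09).round(3))
E
```

```text
[[-0.111  0.994 -0.001  0.555]
 [ 0.994  0.111  0.    -0.109]
 [ 0.001 -0.001 -1.     0.333]
 [ 0.     0.     0.     1.   ]] [-0.4   0.23  0.58  1.72 -0.13  1.23  0.33]
58.9206173697246 315.8559712824249 194.1553201508304 [[0.0, 0.951, 0.309, 0.079], [1.0, 0.0, -0.002, -0.0], [-0.002, 0.309, -0.951, -0.143], [0.0, 0.0, 0.0, 1.0]]
spool_44 0.94 [292.0, 350.0, 322.0, 380.0] [ 0.58  -0.456  0.03 ]
spool_44 0.87 [335.0, 168.0, 368.0, 204.0] [ 0.609 -0.158  0.03 ]
spool_44 0.84 [378.0, 308.0, 420.0, 364.0] [ 0.714 -0.386  0.03 ]
spool_44 0.78 [180.0, 222.0, 224.0, 264.0] [ 0.414 -0.262  0.03 ]
balance 0.63 [261.0, 2.0, 507.0, 209.0] [ 0.633 -0.052  0.03 ]
stay_grip 0.89 [288.0, 138.0, 392.0, 213.0] [ 0.586 -0.13   0.09 ]
pan_top 0.33 [129.0, 0.0, 257.0, 43.0] [0.4   0.016 0.03 ]
cover_edge 0.77 [276.0, 1.0, 502.0, 138.0] [ 0.632 -0.01   0.03 ]
```

View pics/w1.png

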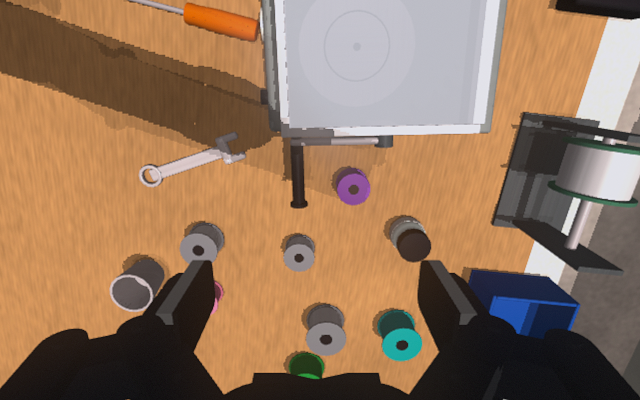

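```bash
python3 - <<'E'
from h import *
d=grab('wrist')
print('pan',px2w(d,357,46,.084).round(4))
a=px2w(d,299,204,.09);b=px2w(d,297,141,.09);print('pin',a,b,np.linalg.norm(a-b),'yaw',np.arctan2(*( (b-a)[[1,0]]))-np.pi/2)
print('frame corners shut cover', [px2w(d,u,v,.1).round(3).tolist() for u,v in((282,128),(488,128))])
hsv=cv2.cvtColor(d['pixels'],cv2.COLOR_RGB2HSV)
for n,h in (('spool_44',.03),):
  for x in viewer.trace(d,n):
    m=x['pixels'];ys,xs=np.nonzero(m)
    w=m.sum(1).max();row=m.sum(1).argmax();c=xs[ys==row].mean()
    hs=[px2w(d,c,row,z) for z in(.027,.033,.039,.045)]
    R_=d['c2w'][:3,:3];dep=[-(R_.T@(p-d['c2w'][:3,3]))[2] for p in hs]
    print(round(x['score'],2),np.round(x['rect']).tolist(),hsv[m].mean(0).round(),w,[round(w*q/f(d)*1000,1) for q in dep],hs[1].round(3))
E
```

```text
pan [0.5854 0.0039 0.084 ]
pin [ 0.54201594 -0.17149183  0.09      ] [ 0.53314675 -0.09890134  0.09      ] 0.07313030203863824 yaw 0.1215786385462918
frame corners shut cover [[0.517, -0.085, 0.1], [0.733, -0.062, 0.1]]
0.97 [179.0, 221.0, 226.0, 263.0] [100.  27. 121.] 43 [np.float64(59.8), np.float64(59.0), np.float64(58.2), np.float64(57.4)] [ 0.417 -0.256  0.033]
0.84 [337.0, 164.0, 367.0, 202.0] [137. 110. 139.] 34 [np.float64(44.8), np.float64(44.2), np.float64(43.6), np.float64(43.0)] [ 0.608 -0.153  0.033]
0.77 [212.0, 281.0, 225.0, 311.0] [169. 114. 155.] 10 [np.float64(14.6), np.float64(14.4), np.float64(14.2), np.float64(14.0)] [ 0.438 -0.332  0.033]
0.76 [281.0, 234.0, 316.0, 266.0] [102.  26. 128.] 31 [np.float64(43.8), np.float64(43.2), np.float64(42.6), np.float64(42.0)] [ 0.548 -0.266  0.033]
0.71 [140.0, 131.0, 244.0, 187.0] [ 52.  31. 176.] 64 [np.float64(82.5), np.float64(81.4), np.float64(80.3), np.float64(79.2)] [ 0.426 -0.14   0.033]
0.64 [378.0, 307.0, 422.0, 362.0] [ 81. 156. 124.] 41 [np.float64(63.6), np.float64(62.7), np.float64(61.9), np.float64(61.0)] [ 0.719 -0.403  0.033]
0.62 [305.0, 302.0, 349.0, 356.0] [ 73.  33. 121.] 43 [np.float64(65.9), np.float64(65.0), np.float64(64.1), np.float64(63.3)] [ 0.601 -0.397  0.033]
0.61 [292.0, 350.0, 321.0, 378.0] [ 53. 145.  74.] 34 [np.float64(53.7), np.float64(53.0), np.float64(52.3), np.float64(51.6)] [ 0.579 -0.454  0.033]
```

>>> play_rows([
  [[-1,-0.18,-0.105,0.3,0],[-1,-0.18,-0.105,0.7,0],[-1,-0.18,-0.105,0.7,0],[-1,-0.18,-0.105,0.7,0],[-1,-0.18,-0.105,0.7,0],[-1,-0.18,-0.105,0.7,0]],
], grip_force=20)

```text
clock: 4.57
tcp_pos: [0.5366, -0.1497, 0.193]
orientation: [-2.103, -2.332, 0.002]
contact_force: [0.4, -0.4, 0.4]
grip_width: 0.0852
gripper_force: 0.0
```

```bash
python3 - <<'E'
from h import *
o=get_obs();print(T(o).round(4))
d=grab('wrist');save(d,'w2')
for p in ([0,0,-.019],[0,0,0]):print(w2px(d,(T(o)@np.append(p,1))[:3]))
E
```

```text
[[-1.031e-01  9.947e-01 -2.100e-03  5.366e-01]
 [ 9.947e-01  1.031e-01 -0.000e+00 -1.497e-01]
 [ 2.000e-04 -2.100e-03 -1.000e+00  1.930e-01]
 [ 0.000e+00  0.000e+00  0.000e+00  1.000e+00]]
[315.4311718  284.88656129]
[315.37554686 261.68543221]
```

View pics/w2.png

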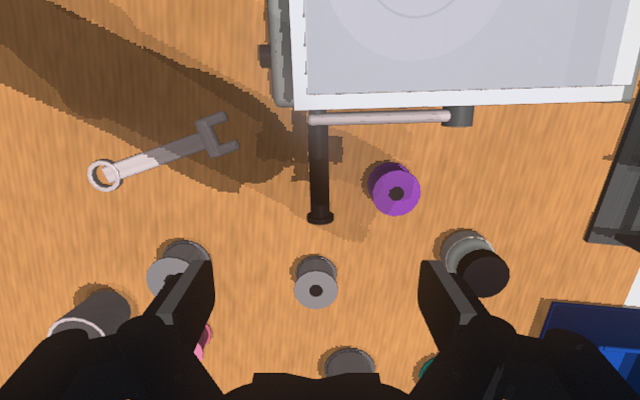

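```bash
python3 - <<'E'
from h import *
d=grab('wrist');o=get_obs()
a=px2w(d,320,213,.09);b=px2w(d,318,120,.09);u=(b-a)/np.linalg.norm(b-a)
print(a,b,np.linalg.norm(b-a),np.arctan2(u[1],u[0])-np.pi/2);g=a+.027*u;print(g,(np.linalg.inv(T(o))@np.append(g,1)))
print('frame',[px2w(d,*q,.1).round(4).tolist() for q in ((300,108),(610,104))])
E
```

```text
[ 0.54347643 -0.16597555  0.09      ] [ 0.53473476 -0.0980081   0.09      ] 0.06852729517977613 0.12791328155625958
[ 0.54003218 -0.13919613  0.09      ] [0.01040672 0.00203109 0.10530317 1.        ]
frame [[0.522, -0.0905, 0.1], [0.7232, -0.0669, 0.1]]
```

>>> play_rows([
  [[-1,0.03,0.01,0.2,-0.01],[-1,0.03,0.01,0.4,-0.01],[-1,0.03,0.01,0.6,-0.01],[-1,0.03,0.01,0.61,-0.01],[1,0.03,0.01,0.61,-0.01],[1,0.03,0.01,0.61,-0.01],[1,0.03,0.01,0.61,-0.01],[1,0.03,0.01,0.61,-0.01],[1,0.03,0.01,0.61,-0.01],[1,0.03,0.01,0.61,-0.01],[1,0.03,0.01,0.61,-0.01],[1,0.03,0.01,0.61,-0.01]],
], grip_force=20)

```text
clock: 5.67
tcp_pos: [0.5382, -0.1437, 0.0726]
orientation: [-2.085, -2.35, -0.001]
contact_force: [-5.3, 0.7, 11.0]
grip_width: 0.0131
gripper_force: 21.1
```

>>> play_rows([
  [[1,0,0.01,-0.094,0],[1,0,0.0375,-0.185,0],[1,0,0.083,-0.268,0],[1,0,0.144,-0.341,0],[1,0,0.218,-0.4,0],[1,0,0.303,-0.443,0],[1,0,0.394,-0.468,0],[1,0,0.489,-0.475,0],[1,0,0.583,-0.463,0],[1,0,0.583,-0.463,0]],
])

```text
clock: 6.5
tcp_pos: [0.6579, -0.1288, 0.165]
orientation: [2.08, 2.35, 0.003]
contact_force: [1.4, 2.0, 8.5]
grip_width: 0.0131
gripper_force: 21.7
```

>>> play_rows([
  [[1,0,0.09,0.031,0],[1,0,0.1715,0.079,0],[1,0,0.242,0.142,0],[1,0,0.299,0.218,0],[1,0,0.331,0.28,0],[1,0,0.331,0.28,0],[1,0,0.331,0.28,0]],
])

```text
clock: 7.08
tcp_pos: [0.7204, -0.1211, 0.1076]
orientation: [2.084, 2.35, 0.001]
contact_force: [2.0, 2.1, -1.8]
grip_width: 0.0128
gripper_force: 21.1
```

```bash
python3 - <<'E'
from h import *
o=get_obs();print(T(o).round(4));d=grab('scene');save(d,'s2')
cv2.imwrite('pics/s2c.png',cv2.resize(d['pixels'][100:340,180:500,::-1],None,fx=2,fy=2))
E
```

```text
[[-1.196e-01  9.928e-01  8.000e-04  7.204e-01]
 [ 9.928e-01  1.196e-01  4.000e-04 -1.211e-01]
 [ 3.000e-04  8.000e-04 -1.000e+00  1.076e-01]
 [ 0.000e+00  0.000e+00  0.000e+00  1.000e+00]]
```

View pics/s2c.png

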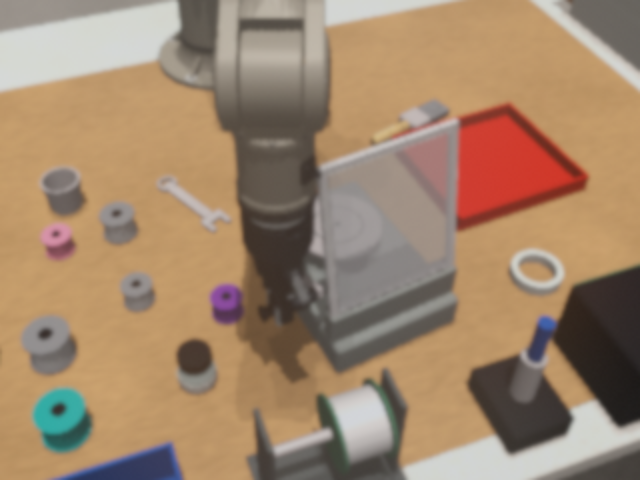

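>>> play_rows([
  [[-1,0,0,0,0],[-1,0,0,0,0],[-1,0,0,0,0],[-1,0,0,0,0],[-1,0,0,-0.1,0],[-1,0,0,-0.3,0],[-1,0,0,-0.5,0],[-1,0,0,-0.7,0],[-1,0,0,-0.8,0],[-1,0,0,-0.8,0],[-1,0,0,-0.8,0],[-1,0,0,-0.8,0]],
])

```text
clock: 8.13
tcp_pos: [0.7192, -0.1215, 0.2668]
orientation: [-2.084, -2.349, 0.001]
contact_force: [-0.6, 0.4, -0.5]
grip_width: 0.0852
gripper_force: 0.0
```

>>> play_rows([
  [[-1,-0.55,-0.3,0,0],[-1,-0.55,-0.87,0.1,0],[-1,-0.55,-0.87,0.1,0],[-1,-0.55,-0.87,0.1,0],[-1,-0.55,-0.87,0.1,0],[-1,-0.55,-0.87,0.1,0],[-1,-0.55,-0.87,0.1,0],[-1,-0.55,-0.87,0.1,0],[-1,-0.55,-0.87,0.1,0],[-1,-0.55,-0.87,0.1,0]],
])

```text
clock: 8.97
tcp_pos: [0.5615, -0.2501, 0.2472]
orientation: [-2.081, -2.352, 0.0]
contact_force: [-0.5, -0.1, 0.1]
grip_width: 0.0855
gripper_force: 0.0
```

```bash
cat >> h.py <<'E'
def spools(d,zt=.033):
    hsv=cv2.cvtColor(d['pixels'],cv2.COLOR_RGB2HSV)
    for x in viewer.trace(d,'spool_44'):
        m=x['pixels'].astype(np.uint8);s=np.median(hsv[x['pixels']],axis=0)
        # top flange = lower part in view: extrapolate, min enclosing of widest row
        row=m.sum(1).argmax();xs=np.nonzero(m[row])[0]
        p=px2w(d,xs.mean(),row,zt);dep=-(d['c2w'][:3,:3].T@(p-d['c2w'][:3,3]))[2]
        print(round(x['score'],2),np.round(x['rect']).tolist(),'sat',s[1],'row',row,'ctr',p.round(4),'D',round(len(xs)*dep/f(d)*1000,1))
E
python3 - <<'E'
from h import *
o=get_obs();print(T(o).round(4));d=grab('wrist');save(d,'w3');spools(d)
E
```

```text
[[-1.217e-01  9.926e-01 -7.000e-04  5.615e-01]
 [ 9.926e-01  1.217e-01  3.000e-04 -2.501e-01]
 [ 4.000e-04 -7.000e-04 -1.000e+00  2.472e-01]
 [ 0.000e+00  0.000e+00  0.000e+00  1.000e+00]]
0.96 [284.0, 310.0, 330.0, 375.0] sat 168.0 row 356 ctr [ 0.5822 -0.499   0.033 ] D 62.3
0.93 [281.0, 152.0, 322.0, 193.0] sat 18.0 row 171 ctr [ 0.5483 -0.264   0.033 ] D 42.6
0.9 [400.0, 254.0, 441.0, 318.0] sat 80.0 row 260 ctr [ 0.6981 -0.35    0.033 ] D 33.9
0.74 [312.0, 248.0, 362.0, 311.0] sat 15.0 row 285 ctr [ 0.6022 -0.3943  0.033 ] D 61.4
0.7 [353.0, 49.0, 398.0, 100.0] sat 132.0 row 76 ctr [ 0.6088 -0.1622  0.033 ] D 46.0
0.65 [44.0, 182.0, 123.0, 243.0] sat 33.0 row 209 ctr [ 0.322  -0.3341  0.033 ] D 85.9
0.57 [138.0, 132.0, 204.0, 188.0] sat 20.0 row 156 ctr [ 0.4144 -0.2645  0.033 ] D 64.5
0.56 [154.0, 212.0, 206.0, 253.0] sat 98.0 row 233 ctr [ 0.4212 -0.3503  0.033 ] D 52.8
```

View pics/w3.png

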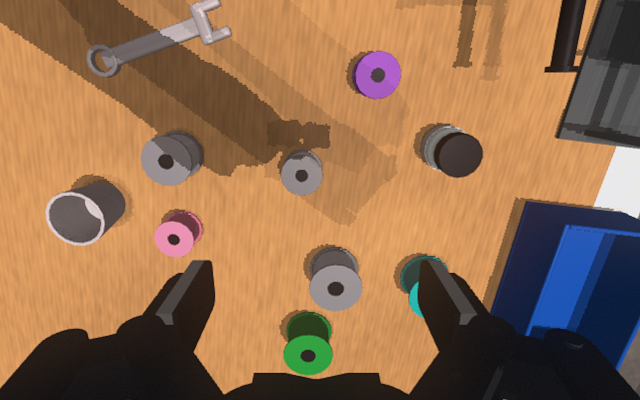

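```bash
python3 - <<'E'
from h import *
d=grab('wrist');o=get_obs();Ti=np.linalg.inv(T(o))
for n,u,v,w in(('s',301,175,42),('m',167,162,50),('l',335.5,289,53),('purple',378,75,46),('pink',174,238.5,40),('green',308,355.5,49)):
  for z in(.027,.033,.039,.045):
    p=px2w(d,u,v,z);dep=-(d['c2w'][:3,:3].T@(p-d['c2w'][:3,3]))[2];print(n,z,p[:2].round(4),'D',round(w*dep/f(d)*1000,1),(Ti@np.append(p,1))[:3].round(4))
E
```

```text
s 0.027 [ 0.5485 -0.2705] D 44.6 [-0.018  -0.0148  0.2206]
s 0.033 [ 0.5485 -0.2689] D 43.8 [-0.0164 -0.0146  0.2146]
s 0.039 [ 0.5486 -0.2673] D 43.1 [-0.0148 -0.0143  0.2086]
s 0.045 [ 0.5486 -0.2656] D 42.3 [-0.0132 -0.0141  0.2026]
m 0.027 [ 0.4076 -0.2735] D 52.4 [-0.004  -0.155   0.2206]
m 0.033 [ 0.41   -0.2718] D 51.5 [-0.0026 -0.1525  0.2146]
m 0.039 [ 0.4123 -0.2702] D 50.7 [-0.0012 -0.1499  0.2086]
m 0.045 [ 0.4147 -0.2685] D 49.8 [ 1.000e-04 -1.474e-01  2.026e-01]
l 0.027 [ 0.6041 -0.4041] D 62.7 [-0.1573  0.0243  0.2205]
l 0.033 [ 0.6032 -0.4003] D 61.7 [-0.1534  0.0239  0.2145]
l 0.039 [ 0.6024 -0.3964] D 60.6 [-0.1495  0.0235  0.2085]
l 0.045 [ 0.6015 -0.3926] D 59.6 [-0.1456  0.0231  0.2025]
purple 0.027 [ 0.6119 -0.1614] D 44.8 [0.0826 0.0613 0.2205]
purple 0.033 [ 0.6109 -0.1616] D 44.0 [0.0826 0.0603 0.2145]
purple 0.039 [ 0.6099 -0.1618] D 43.3 [0.0825 0.0593 0.2085]
purple 0.045 [ 0.6089 -0.162 ] D 42.6 [0.0824 0.0583 0.2025]
pink 0.027 [ 0.4147 -0.3611] D 45.0 [-0.0918 -0.1585  0.2206]
pink 0.033 [ 0.417 -0.358] D 44.2 [-0.089  -0.1559  0.2146]
pink 0.039 [ 0.4193 -0.3549] D 43.5 [-0.0862 -0.1533  0.2086]
pink 0.045 [ 0.4215 -0.3518] D 42.8 [-0.0834 -0.1507  0.2026]
green 0.027 [ 0.583  -0.5044] D 62.1 [-0.2544 -0.0088  0.2206]
green 0.033 [ 0.5824 -0.499 ] D 61.1 [-0.2489 -0.0087  0.2146]
green 0.039 [ 0.5819 -0.4935] D 60.1 [-0.2434 -0.0085  0.2086]
green 0.045 [ 0.5814 -0.488 ] D 59.0 [-0.2379 -0.0084  0.2026]
```

>>> play_rows([
  [[-1,-0.082,-0.073,0.2,0],[-1,-0.082,-0.073,0.4,0],[-1,-0.082,-0.073,0.6,0],[-1,-0.082,-0.073,0.8,0],[-1,-0.082,-0.073,0.95,0],[-1,-0.082,-0.073,0.95,0],[-1,-0.082,-0.073,0.95,0]],
], grip_force=40)

```text
clock: 9.7
tcp_pos: [0.5472, -0.2692, 0.057]
orientation: [-2.083, -2.348, 0.002]
contact_force: [0.8, 0.7, 1.2]
grip_width: 0.0854
gripper_force: 0.0
```

>>> play_rows([
  [[-1,0,0,0.13,0],[-1,0,0,0.27,0],[-1,0,0,0.27,0],[1,0,0,0.27,0],[1,0,0,0.27,0],[1,0,0,0.27,0],[1,0,0,0.27,0],[1,0,0,0.27,0],[1,0,0,0.27,0],[1,0,0,0.27,0],[1,0,0,0.27,0]],
])

```text
clock: 10.62
tcp_pos: [0.5494, -0.2704, 0.0064]
orientation: [2.083, 2.347, 0.003]
contact_force: [-1.0, 1.1, 7.1]
grip_width: 0.043
gripper_force: 39.7
```

>>> play_rows([
  [[1,0,0,-0.2,0],[1,0,0,-0.4,0],[1,0,0,-0.6,0],[1,0,0,-0.8,0],[1,0.2,0.1,-1,0],[1,0.4,0.2,-1,0],[1,0.6,0.3,-1,0],[1,0.8,0.3,-1,0],[1,0.85,0.3,-1,0],[1,0.85,0.3,-1,0],[1,0.85,0.3,-1,0],[1,0.85,0.3,-1,0]],
])

```text
clock: 11.62
tcp_pos: [0.5869, -0.0947, 0.2047]
orientation: [2.085, 2.349, 0.0]
contact_force: [0.3, 0.2, -2.4]
grip_width: 0.0426
gripper_force: 42.2
```

```bash
python3 - <<'E'
from h import *
o=get_obs();print(T(o).round(4),o['grip_width']);d=grab('wrist');save(d,'w4')
for n in('pan_top','tray','stay_grip'):
  for x in viewer.trace(d,n)[:2]:
    m=x['pixels'];ys,xs=np.nonzero(m);print(n,x['score'],x['rect'])
E
```

```text
[[-1.184e-01  9.930e-01  8.000e-04  5.869e-01]
 [ 9.930e-01  1.184e-01 -5.000e-04 -9.470e-02]
 [-6.000e-04  7.000e-04 -1.000e+00  2.047e-01]
 [ 0.000e+00  0.000e+00  0.000e+00  1.000e+00]] 0.04264469805434801
pan_top 0.91 [239.7, 2.7, 416.6, 133.5]
tray 0.71 [254.4, 211.3, 376.3, 336.6]
tray 0.37 [403.1, 267.4, 432.3, 308.9]
stay_grip 0.91 [354.2, 167.9, 526.0, 301.2]
```

View pics/w4.png

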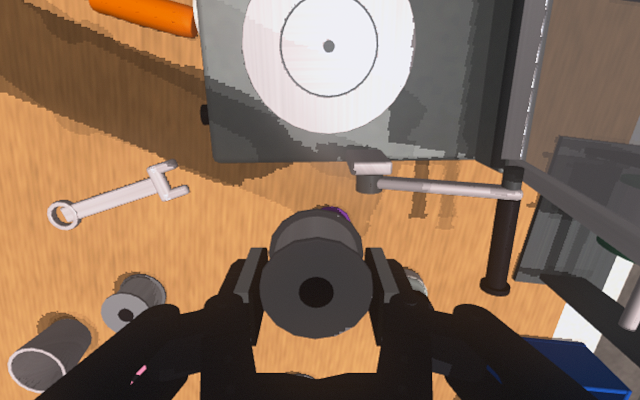

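```bash
python3 - <<'E'
from h import *
d=grab('wrist');o=get_obs();Ti=np.linalg.inv(T(o))
p=px2w(d,329,46,.084)
s=px2w(d,316,290,.231);print(p,s,(Ti@np.append(s,1))[:3]);dl=T(o)[:3,:3].T@(p-s);print('move',dl)
print('pan in tool',Ti@np.append(p,1))
t=grab('top');
for x in viewer.trace(t,'tray')[:1]: print(x['rect'])
print([px2w(t,u,v,z).round(3).tolist() for u,v,z in((152.5,182,.03),(227.5,179,.03),(154,248,.03),(229,245.5,.03))])
print(px2w(t,(350/2.4+140),(158/2.4+110),.084))
E
```

```text
[0.58465921 0.00505082 0.084     ] [ 0.5867116  -0.09279723  0.231     ] [ 0.0024814   0.00012858 -0.02695124]
move [0.09747282 0.00935999 0.14696562]
pan in tool [0.09995421 0.00948857 0.12001438 1.        ]
[152.4, 175.5, 228.7, 248.9]
[[0.566, 0.425, 0.03], [0.58, 0.193, 0.03], [0.362, 0.409, 0.03], [0.374, 0.181, 0.03]]
[0.58445885 0.0078467  0.084     ]
```

>>> play_rows([
  [[1,0.2,0.02,0,0],[1,0.4,0.047,0,0],[1,0.49,0.047,0.1,0],[1,0.49,0.047,0.25,0],[1,0.49,0.047,0.4,0],[1,0.49,0.047,0.5,0],[1,0.49,0.047,0.55,0],[1,0.49,0.047,0.58,0],[1,0.49,0.047,0.59,0],[1,0.49,0.047,0.59,0],[1,0.49,0.047,0.59,0],[1,0.49,0.047,0.59,0]],
])

```text
clock: 12.97
tcp_pos: [0.5858, 0.0044, 0.0872]
orientation: [2.084, 2.348, 0.003]
contact_force: [0.3, -0.7, -1.3]
grip_width: 0.0428
gripper_force: 42.4
```

>>> play_rows([
  [[0.3,0,0,0,0],[-0.2,0,0,0,0],[-1,0,0,0,0],[-1,0,0,0,0],[-1,0,0,0,0],[-1,0,0,0,0]],
])

```text
clock: 13.47
tcp_pos: [0.5848, 0.0048, 0.0859]
orientation: [-2.085, -2.35, -0.0]
contact_force: [-0.4, 1.1, -0.0]
grip_width: 0.0856
gripper_force: 0.0
```

```bash
python3 - <<'E'
from h import *
o=get_obs();print(T(o).round(4),o['grip_width'],o['contact_force']);d=grab('wrist');save(d,'w5')
E
```

```text
[[-1.191e-01  9.929e-01  1.000e-04  5.848e-01]
 [ 9.929e-01  1.191e-01  1.000e-04  4.800e-03]
 [ 1.000e-04  1.000e-04 -1.000e+00  8.590e-02]
 [ 0.000e+00  0.000e+00  0.000e+00  1.000e+00]] 0.08556269673786503 [-0.42404143  1.05774491 -0.03982913]
```

View pics/w5.png

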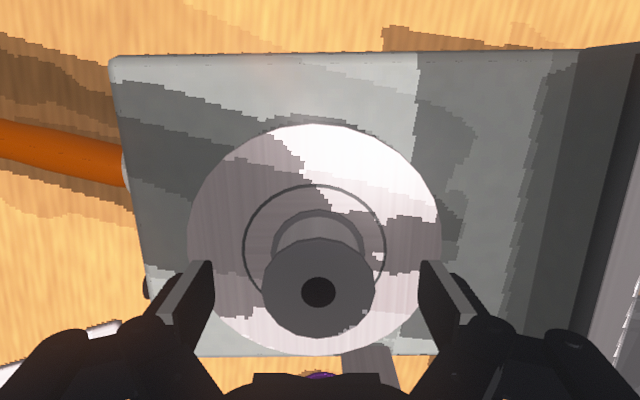

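>>> play_rows([
  [[-1,0,0,0,0],[-1,0,0,0,0],[-1,0,0,0,0],[-1,0,0,0,0],[-1,0,0,0,0],[-1,0,0,0,0],[-1,0,0,0,0],[-1,0,0,0,0],[-1,0,0,0,0],[-1,0,0,0,0],[-1,0,0,0,0],[-1,0,0,0,0]],
])

```text
clock: 14.52
tcp_pos: [0.5848, 0.0047, 0.0859]
orientation: [-2.085, -2.35, -0.0]
contact_force: [-0.7, 0.4, 0.7]
grip_width: 0.0852
gripper_force: 0.0
```

```bash
python3 - <<'E'
from h import *
o=get_obs();d=grab('wrist')
print(px2w(d,318,290,.1115))
P=[.5847,.005]
for q in([0,.034],[.034,0],[-.034,0],[0,.06],[.06,0],[-.06,0]): print(q,w2px(d,[P[0]+q[0]*.993-q[1]*.119,P[1]+q[0]*.119+q[1]*.993,.0785]).round())
E
```

```text
[0.58550171 0.00677037 0.1115    ]
[0, 0.034] [315. 184.]
[0.034, 0] [387. 253.]
[-0.034, 0] [243. 254.]
[0, 0.06] [315. 125.]
[0.06, 0] [442. 253.]
[-0.06, 0] [188. 254.]
```

>>> play_rows([
  [[-1,0,0,0,0],[-1,0,0,0,0],[1,0,0,0,0],[1,0,0,0,0],[1,0,0,0,0],[1,0,0,0,0],[1,0,0,0,0],[1,0,0,0,0],[1,0,0,-0.15,0],[1,0,0,-0.35,0],[1,0,0,-0.6,0],[1,0,0,-0.85,0]],
])

```text
clock: 15.57
tcp_pos: [0.5838, 0.0044, 0.2403]
orientation: [-2.085, -2.349, 0.003]
contact_force: [-0.1, 1.0, -1.4]
grip_width: 0.0426
gripper_force: 42.7
```

>>> play_rows([
  [[1,0.2,-0.04,0,0],[1,0.4,-0.08,0,0],[1,0.6,-0.12,0,0],[1,0.8,-0.16,0,0],[1,0.95,-0.18,0,0],[1,0.95,-0.18,0,0],[1,0.95,-0.18,0,0],[1,0.95,-0.18,0,0]],
])

```text
clock: 16.23
tcp_pos: [0.5263, 0.1883, 0.239]
orientation: [2.085, 2.35, -0.002]
contact_force: [-0.1, -0.8, -2.5]
grip_width: 0.043
gripper_force: 43.0
```

```bash
python3 - <<'E'
from h import *
o=get_obs();print(T(o).round(4),o['grip_width'],o['contact_force']);d=grab('wrist');save(d,'w6')
E
```

```text
[[-1.188e-01  9.929e-01 -5.000e-04  5.263e-01]
 [ 9.929e-01  1.188e-01 -9.000e-04  1.883e-01]
 [-9.000e-04 -6.000e-04 -1.000e+00  2.390e-01]
 [ 0.000e+00  0.000e+00  0.000e+00  1.000e+00]] 0.04301435012999031 [-0.08018465 -0.77282928 -2.45243166]
```

View pics/w6.png

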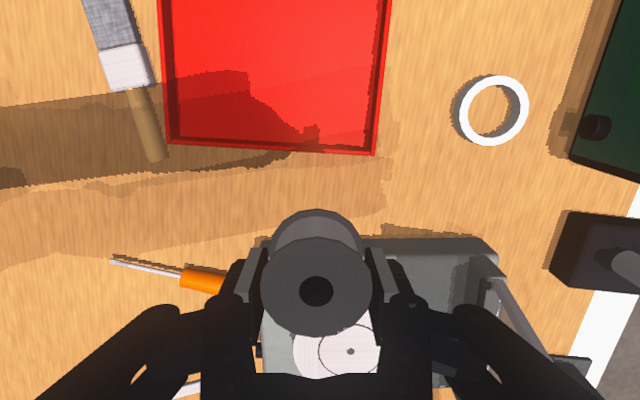

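```bash
python3 - <<'E'
from h import *
d=grab('wrist');o=get_obs()
a=px2w(d,167,144,.03);b=px2w(d,374,155,.03);u=(b-a)/np.linalg.norm(b-a);n=np.array([-u[1],u[0],0]);c=(a+b)/2+.115*n
print(a,b,np.linalg.norm(b-a),np.arctan2(u[1],u[0]),c)
for q in(.07,0,-.07): 
  g=c+q*n; print(q,g,T(o)[:3,:3].T@(g-o['tcp_pos'])/.2)
E
```

```text
[0.37762852 0.18670509 0.03      ] [0.58487545 0.1999314  0.03      ] 0.20766854861699308 0.06373266306722898 [0.47392769 0.30808476 0.03      ]
0.07 [0.46946942 0.37794265 0.03      ] [ 0.98131356 -0.17323567  1.0448462 ]
0 [0.47392769 0.30808476 0.03      ] [ 0.63180426 -0.19176078  1.04511285]
-0.07 [0.47838595 0.23822688 0.03      ] [ 0.28229496 -0.21028589  1.04537949]
```

>>> play_rows([
  [[1,0.2,-0.04,0,0],[1,0.4,-0.08,0,0],[1,0.6,-0.12,0,0],[1,0.8,-0.17,0,0],[1,0.965,-0.173,0.1,0],[1,0.965,-0.173,0.3,0],[1,0.965,-0.173,0.5,0],[1,0.965,-0.173,0.7,0],[1,0.965,-0.173,0.9,0],[1,0.965,-0.173,0.9,0],[1,0.965,-0.173,0.9,0]],
])

```text
clock: 17.25
tcp_pos: [0.4688, 0.3742, 0.0577]
orientation: [2.087, 2.347, -0.008]
contact_force: [0.4, -0.5, -0.7]
grip_width: 0.0428
gripper_force: 42.6
```

>>> play_rows([
  [[1,0,0,0.1,0],[1,0,0,0.17,0],[1,0,0,0.22,0],[1,0,0,0.225,0],[1,0,0,0.225,0],[0.3,0,0,0.225,0],[-0.2,0,0,0.225,0],[-1,0,0,0.225,0],[-1,0,0,0.225,0],[-1,0,0,0.225,0],[-1,0,0,0.225,0]],
])

```text
clock: 18.17
tcp_pos: [0.4692, 0.3767, 0.0145]
orientation: [-2.085, -2.35, -0.001]
contact_force: [-0.2, 0.1, -0.6]
grip_width: 0.0851
gripper_force: 0.0
```

>>> play_rows([
  [[-1,0,0,-0.1,0],[-1,0,0,-0.3,0],[-1,0,0,-0.5,0],[-1,0,0,-0.7,0],[-1,0,0,-0.9,0],[-1,-0.2,0,-1,0],[-1,-0.4,0,-1,0],[-1,-0.6,0,-1,0],[-1,-0.8,0,-1,0],[-1,-1,0,-1,0],[-1,-1,0,-1,0]],
])

```text
clock: 19.08
tcp_pos: [0.4938, 0.1685, 0.2148]
orientation: [2.097, 2.336, -0.003]
contact_force: [-0.3, -0.5, 0.0]
grip_width: 0.0858
gripper_force: 0.0
```

```bash
python3 - <<'E'
from h import *
o=get_obs();print(T(o).round(4));d=grab('top');save(d,'t2');spools(d);w=grab('wrist');print();spools(w)
E
```

```text
[[-1.076e-01  9.942e-01  4.000e-04  4.938e-01]
 [ 9.942e-01  1.076e-01 -2.500e-03  1.685e-01]
 [-2.500e-03  1.000e-04 -1.000e+00  2.148e-01]
 [ 0.000e+00  0.000e+00  0.000e+00  1.000e+00]]
0.92 [400.0, 131.0, 420.0, 157.0] sat 166.0 row 142 ctr [ 0.7091 -0.3841  0.033 ] D 69.8
0.78 [369.0, 229.0, 385.0, 247.0] sat 4.0 row 234 ctr [ 0.4162 -0.2671  0.033 ] D 55.7
0.75 [336.0, 165.0, 350.0, 180.0] sat 137.0 row 170 ctr [ 0.6147 -0.1596  0.033 ] D 37.7
0.74 [404.0, 168.0, 421.0, 183.0] sat 6.0 row 176 ctr [ 0.6001 -0.3882  0.033 ] D 72.4
0.63 [436.0, 174.0, 455.0, 194.0] sat 179.0 row 181 ctr [ 0.5861 -0.4829  0.033 ] D 72.4
0.54 [393.0, 225.0, 412.0, 243.0] sat 71.0 row 233 ctr [ 0.4207 -0.3542  0.033 ] D 49.6
0.51 [239.0, 114.0, 314.0, 141.0] sat 19.0 row 125 ctr [0.7547 0.0478 0.033 ] D 221.4
```

```bash
python3 - <<'E'
from h import *
w=grab('wrist');save(w,'w7');t=cv2.imread('pics/t2.png')[:,:,::-1]
import cv2
a=cv2.resize(w['pixels'][:250],None,fx=.9,fy=.9)[:,:,::-1];b=cv2.resize(t[150:270,100:330,::-1],None,fx=2.5,fy=2.5)
c=np.zeros((a.shape[0]+b.shape[0],600,3),np.uint8);c[:a.shape[0],:a.shape[1]]=a;c[a.shape[0]:,:b.shape[1]]=b;cv2.imwrite('pics/c7.png',c);print(c.shape, w2px(w,[.469,.378,.038]))
E
```

```text
(525, 600, 3) [315.45109875 -90.86116663]
```

View pics/c7.png

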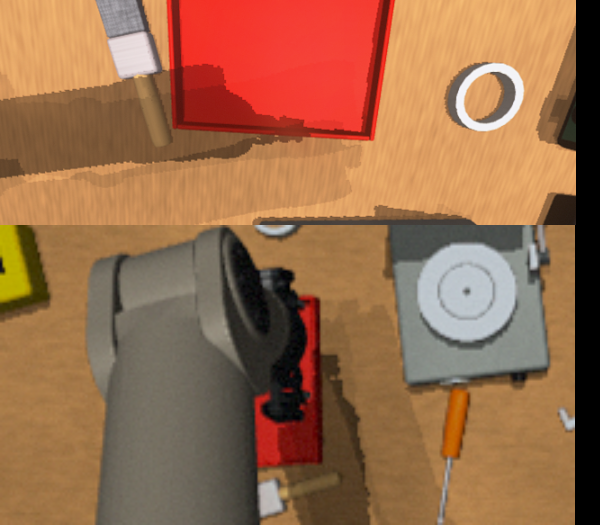

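>>> play_rows([
  [[-1,-0.2,-0.06,0,0],[-1,-0.4,-0.12,0,0],[-1,-0.6,-0.18,0,0],[-1,-0.8,-0.24,0,0],[-1,-1,-0.3,0,0],[-1,-1,-0.3,0,0],[-1,-1,-0.3,0,0],[-1,-1,-0.3,0,0],[-1,-1,-0.3,0,0]],
])

```text
clock: 20.08
tcp_pos: [0.4577, -0.0256, 0.2142]
orientation: [2.081, 2.354, 0.0]
contact_force: [0.3, 0.0, 0.2]
grip_width: 0.0852
gripper_force: 0.0
```

>>> play_rows([
  [[-1,-0.2,-0.06,0,0],[-1,-0.4,-0.12,0,0],[-1,-0.6,-0.18,0,0],[-1,-0.8,-0.24,0,0],[-1,-1,-0.3,0,0],[-1,-1,-0.3,0,0],[-1,-1,-0.3,0,0],[-1,-1,-0.3,0,0],[-1,-1,-0.3,0,0]],
])

```text
clock: 20.83
tcp_pos: [0.4224, -0.2312, 0.2139]
orientation: [-2.08, -2.354, -0.0]
contact_force: [0.2, 0.1, 1.2]
grip_width: 0.0852
gripper_force: 0.0
```

```bash
python3 - <<'E'
from h import *
o=get_obs();print(T(o).round(4),o['joints'].round(2));w=grab('wrist');save(w,'w8');spools(w,.039)
t=grab('top');save(t,'t3');print();spools(t);p=w2px(t,[.469,.378,.035]);print(p,t['pixels'][int(p[1])-8:int(p[1])+9:4,int(p[0])-12:int(p[0])+13:4,0:2].tolist())
E
```

```text
[[-1.231e-01  9.924e-01 -6.000e-04  4.224e-01]
 [ 9.924e-01  1.231e-01  6.000e-04 -2.312e-01]
 [ 7.000e-04 -5.000e-04 -1.000e+00  2.139e-01]
 [ 0.000e+00  0.000e+00  0.000e+00  1.000e+00]] [-0.28  0.21  0.76  2.06 -0.18  0.94  0.7 ]
0.95 [494.0, 91.0, 556.0, 140.0] sat 148.0 row 111 ctr [ 0.5983 -0.1569  0.039 ] D 58.0
0.78 [394.0, 349.0, 432.0, 394.0] sat 147.0 row 361 ctr [ 0.5593 -0.4362  0.039 ] D 37.9
0.6 [269.0, 169.0, 325.0, 233.0] sat 15.0 row 207 ctr [ 0.4111 -0.2704  0.039 ] D 51.6
0.58 [519.0, 297.0, 593.0, 347.0] sat 121.0 row 328 ctr [ 0.7    -0.3745  0.039 ] D 77.6

0.81 [400.0, 168.0, 422.0, 185.0] sat 6.0 row 174 ctr [ 0.6065 -0.3882  0.033 ] D 66.1
0.81 [402.0, 129.0, 422.0, 156.0] sat 165.0 row 141 ctr [ 0.7123 -0.3841  0.033 ] D 69.8
0.69 [332.0, 168.0, 350.0, 181.0] sat 136.0 row 171 ctr [ 0.6115 -0.1596  0.033 ] D 50.2
0.63 [432.0, 174.0, 453.0, 193.0] sat 179.0 row 181 ctr [ 0.5861 -0.4845  0.033 ] D 75.5
0.54 [159.0, 203.0, 179.0, 219.0] sat 8.0 row 211 ctr [0.4762 0.3759 0.033 ] D 55.5
0.3 [308.0, 123.0, 340.0, 165.0] sat 26.0 row 130 ctr [ 0.7418 -0.1027  0.033 ] D 98.2
[165.42943992 213.28428936] [[[102, 15], [186, 28], [188, 29], [188, 25], [193, 30], [187, 33], [192, 37]], [[101, 13], [191, 30], [123, 127], [125, 126], [128, 128], [93, 84], [186, 24]], [[103, 16], [185, 29], [124, 122], [24, 17], [120, 118], [49, 49], [190, 29]], [[100, 5], [190, 20], [121, 124], [125, 124], [131, 129], [48, 52], [190, 29]], [[102, 23], [182, 23], [190, 30], [112, 7], [93, 30], [189, 32], [189, 27]]]
```

View pics/w8.png

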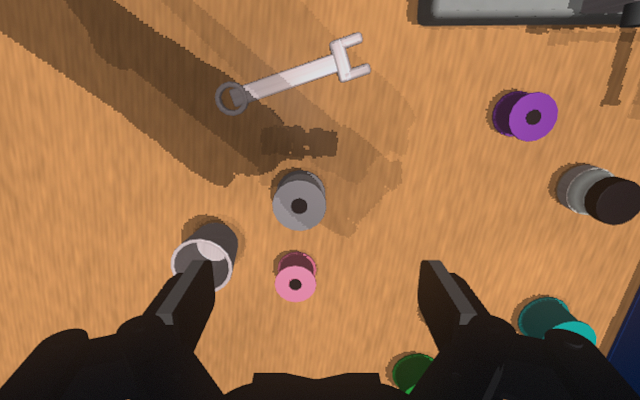

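>>> play_rows([
  [[-1,-0.183,-0.08,0.2,0],[-1,-0.183,-0.08,0.4,0],[-1,-0.183,-0.08,0.6,0],[-1,-0.183,-0.08,0.8,0],[-1,-0.183,-0.08,0.95,0],[-1,-0.183,-0.08,0.95,0],[-1,-0.183,-0.08,0.95,0]],
], grip_force=45)

```text
clock: 21.62
tcp_pos: [0.4088, -0.271, 0.0235]
orientation: [-2.082, -2.347, 0.002]
contact_force: [0.5, -0.4, 0.5]
grip_width: 0.0851
gripper_force: 0.0
```

>>> play_rows([
  [[-1,0,0,0.08,0],[-1,0,0,0.08,0],[1,0,0,0.08,0],[1,0,0,0.08,0],[1,0,0,0.08,0],[1,0,0,0.08,0],[1,0,0,0.08,0],[1,0,0,0.08,0],[1,0,0,0.08,0]],
])

```text
clock: 22.37
tcp_pos: [0.4111, -0.272, 0.0101]
orientation: [2.083, 2.348, 0.003]
contact_force: [-0.8, 1.7, 12.6]
grip_width: 0.051
gripper_force: 44.7
```

>>> play_rows([
  [[1,0,0,-0.2,0],[1,0,0,-0.4,0],[1,0,0,-0.6,0],[1,0,0,-0.8,0],[1,0.2,0,-1,0],[1,0.4,0.2,-1,0],[1,0.6,0.4,-1,0],[1,0.7,0.6,-1,0],[1,0.7,0.8,-1,0],[1,0.7,0.9,-1,0],[1,0.7,0.9,-1,0],[1,0.7,0.9,-1,0]],
])

```text
clock: 23.37
tcp_pos: [0.5752, -0.1082, 0.2083]
orientation: [2.078, 2.355, 0.001]
contact_force: [-0.1, -0.1, -2.4]
grip_width: 0.0507
gripper_force: 50.4
```

```bash
cat >> h.py <<'E'
def held(w,D,h,bot):
    "darkest-hole centre of held spool top, world; h height, bot = spool bottom below TCP"
    o=get_obs();z=o['tcp_pos'][2]-bot+h
    g=cv2.cvtColor(w['pixels'],cv2.COLOR_RGB2GRAY)[265:320,290:345];m=(g<25).astype(np.uint8)
    n,l,s,c=cv2.connectedComponentsWithStats(m);k=1+s[1:,4].argmax();u,v=c[k]+[290,265]
    p=px2w(w,u,v,z);print('hole',u,v,s[k].tolist(),p);return p
E
python3 - <<'E'
from h import *
o=get_obs();print(T(o).round(4),o['grip_width']);w=grab('wrist');save(w,'w9')
p=held(w,.052,.039,.008);P=np.array([.5847,.005,p[2]]);print(T(o)[:3,:3].T@(P-p)/.2)
E
```

```text
[[-1.245e-01  9.922e-01  1.400e-03  5.752e-01]
 [ 9.922e-01  1.245e-01 -6.000e-04 -1.082e-01]
 [-8.000e-04  1.300e-03 -1.000e+00  2.083e-01]
 [ 0.000e+00  0.000e+00  0.000e+00  1.000e+00]] 0.05067137276175214
hole 315.8546255506608 292.6819383259912 [6, 10, 41, 36, 1135] [ 0.57474629 -0.10404183  0.23910351]
[ 5.34766788e-01  1.17278840e-01 -2.83656672e-04]
```

>>> play_rows([
  [[1,0.2,0.05,0,0],[1,0.4,0.117,0,0],[1,0.535,0.117,0.1,0],[1,0.535,0.117,0.25,0],[1,0.535,0.117,0.4,0],[1,0.535,0.117,0.5,0],[1,0.535,0.117,0.55,0],[1,0.535,0.117,0.58,0],[1,0.535,0.117,0.6,0],[1,0.535,0.117,0.6,0],[1,0.535,0.117,0.6,0],[1,0.535,0.117,0.6,0]],
])

```text
clock: 24.42
tcp_pos: [0.5833, -0.0026, 0.0895]
orientation: [2.084, 2.348, 0.002]
contact_force: [-0.5, -0.3, -1.6]
grip_width: 0.0508
gripper_force: 50.7
```

>>> play_rows([
  [[0.2,0,0,0,0],[-0.3,0,0,0,0],[-1,0,0,0,0],[-1,0,0,0,0],[-1,0,0,0,0],[-1,0,0,0,0],[-1,0,0,0,0],[-1,0,0,0,0],[-1,0,0,0,0],[-1,0,0,0,0],[-1,0,0,0,0],[-1,0,0,0,0]],
])

```text
clock: 25.42
tcp_pos: [0.5824, -0.0022, 0.0882]
orientation: [-2.085, -2.35, 0.0]
contact_force: [-1.2, -0.1, -0.1]
grip_width: 0.0856
gripper_force: 0.0
```

```bash
python3 - <<'E'
from h import *
o=get_obs();print(T(o).round(4),o['grip_width'],o['contact_force']);w=grab('wrist');save(w,'w10')
print(held(w,.052,.039,o['tcp_pos'][2]-.0756))
E
```

```text
[[-1.191e-01  9.929e-01 -1.000e-04  5.824e-01]
 [ 9.929e-01  1.191e-01  0.000e+00 -2.200e-03]
 [ 0.000e+00 -1.000e-04 -1.000e+00  8.820e-02]
 [ 0.000e+00  0.000e+00  0.000e+00  1.000e+00]] 0.08556108138213733 [-1.15833482 -0.1361552  -0.09615667]
hole 309.0 274.0 [19, 9, 1, 1, 1] [0.5788515  0.00676547 0.11460752]
[0.5788515  0.00676547 0.11460752]
```

```bash
python3 - <<'E'
from h import *
w=grab('wrist');g=cv2.cvtColor(w['pixels'],cv2.COLOR_RGB2GRAY)
for th in(35,45,60):
  n,l,s,c=cv2.connectedComponentsWithStats((g[240:345,260:370]<th).astype(np.uint8))
  for k in range(1,n):
    if s[k,4]>150: q=c[k]+[260,240];print(th,q.round(1),s[k].tolist(),px2w(w,*q,.1146).round(4))
for x in viewer.trace(w,'spool_52')[:2]:print(x['score'],x['rect'])
E
```

```text
35 [317.8 289.4] [38, 32, 40, 35, 1103] [5.829e-01 5.000e-04 1.146e-01]
45 [317.8 289.5] [38, 32, 41, 36, 1143] [5.829e-01 5.000e-04 1.146e-01]
60 [317.6 289.6] [37, 32, 42, 36, 1191] [5.829e-01 5.000e-04 1.146e-01]
0.87 [249.1, 193.2, 384.2, 346.2]
0.79 [305.3, 361.4, 344.1, 377.4]
```

>>> play_rows([
  [[-1,0,0,0,0],[-1,0,0,0,0],[-1,0,0,0,0],[-1,0,0,0,0],[-1,0,0,0,0],[-1,0,0,0,0],[-1,0,0,0,0],[-1,0,0,0,0],[-1,0,0,0,0],[-1,0,0,0,0],[-1,0,0,0,0],[-1,0,0,0,0]],
])

```text
clock: 26.57
tcp_pos: [0.5824, -0.0022, 0.0882]
orientation: [-2.085, -2.35, -0.0]
contact_force: [-0.4, 0.1, -0.7]
grip_width: 0.0851
gripper_force: 0.0
```

>>> play_rows([
  [[1,0,0,0,0],[1,0,0,0,0],[1,0,0,0,0],[1,0,0,-0.01,0],[1,0,0,-0.01,0],[1,0,0,-0.01,0],[1,0,0,-0.15,0],[1,0,0,-0.35,0],[1,0,0,-0.55,0],[1,0,0,-0.75,0],[1,0,0,-0.75,0],[1,0,0,-0.75,0]],
])

```text
clock: 27.57
tcp_pos: [0.5834, -0.0022, 0.24]
orientation: [2.084, 2.349, 0.006]
contact_force: [0.2, -0.1, -4.6]
grip_width: 0.0507
gripper_force: 49.3
```

```bash
python3 - <<'E'
from h import *
o=get_obs();print(T(o).round(4),o['grip_width']);g=np.array([.474,.307,.2]);print(T(o)[:3,:3].T@(g-o['tcp_pos'])/.2)
E
```

```text
[[-1.192e-01  9.929e-01  3.900e-03  5.834e-01]
 [ 9.929e-01  1.192e-01  1.300e-03 -2.200e-03]
 [ 8.000e-04  4.000e-03 -1.000e+00  2.400e-01]
 [ 0.000e+00  0.000e+00  0.000e+00  1.000e+00]] 0.05070395490278382
[ 1.60023622 -0.35956345  0.20004247]
```

>>> play_rows([
  [[1,0.2,-0.04,0,0],[1,0.4,-0.08,0,0],[1,0.6,-0.12,0,0],[1,0.8,-0.18,0,0],[1,0.8,-0.18,0,0],[1,0.8,-0.18,0,0]],
])

```text
clock: 28.07
tcp_pos: [0.5248, 0.1557, 0.2357]
orientation: [-2.075, -2.355, 0.006]
contact_force: [0.1, -1.2, -2.7]
grip_width: 0.0509
gripper_force: 49.1
```

>>> play_rows([
  [[1,0.2,-0.04,0,0],[1,0.4,-0.08,0,0],[1,0.6,-0.12,0,0],[1,0.785,-0.18,0,0],[1,0.785,-0.18,0.2,0],[1,0.785,-0.18,0.4,0],[1,0.785,-0.18,0.6,0],[1,0.785,-0.18,0.8,0],[1,0.785,-0.18,0.9,0],[1,0.785,-0.18,0.9,0],[1,0.785,-0.18,0.9,0]],
])

```text
clock: 28.98
tcp_pos: [0.4727, 0.3017, 0.0567]
orientation: [2.087, 2.348, -0.007]
contact_force: [1.1, 0.4, -2.5]
grip_width: 0.0505
gripper_force: 48.8
```

```bash
python3 - <<'E'
from h import *
o=get_obs();print(T(o).round(4),o['grip_width'])
E
```

```text
[[-0.1171  0.9931 -0.0026  0.4727]
 [ 0.9931  0.1171 -0.0035  0.3017]
 [-0.0032 -0.003  -1.      0.0567]
 [ 0.      0.      0.      1.    ]] 0.050538365173056904
```

>>> play_rows([
  [[1,0,0,0.1,0],[1,0,0,0.17,0],[1,0,0,0.19,0],[1,0,0,0.19,0],[0.2,0,0,0.19,0],[-0.3,0,0,0.19,0],[-1,0,0,0.19,0],[-1,0,0,0.19,0],[-1,0,0,0.19,0],[-1,0,0,0.19,0]],
])

```text
clock: 29.82
tcp_pos: [0.4734, 0.3042, 0.0207]
orientation: [2.085, 2.35, 0.001]
contact_force: [0.1, 0.9, -0.1]
grip_width: 0.0851
gripper_force: 0.0
```

>>> play_rows([
  [[-1,0,0,-0.1,0],[-1,0,0,-0.3,0],[-1,0,0,-0.5,0],[-1,0,0,-0.7,0],[-1,0,0,-0.9,0],[-1,-0.2,0,-1,0],[-1,-0.4,0,-1,0],[-1,-0.6,0,-1,0],[-1,-0.6,0,-1,0],[-1,-0.6,0,-1,0]],
])

```text
clock: 30.65
tcp_pos: [0.4878, 0.1819, 0.2208]
orientation: [-2.091, -2.344, -0.001]
contact_force: [0.3, 0.7, -0.0]
grip_width: 0.0854
gripper_force: 0.0
```

>>> play_rows([
  [[-1,-0.2,0,0,0],[-1,-0.4,0,0,0],[-1,-0.6,0,0,0],[-1,-0.8,0,0,0],[-1,-0.9,0,0,0],[-1,-0.9,0,0,0],[-1,-0.9,0,0,0]],
])

```text
clock: 31.23
tcp_pos: [0.5091, 0.006, 0.2201]
orientation: [-2.087, -2.348, -0.0]
contact_force: [-0.0, 0.3, 0.9]
grip_width: 0.0856
gripper_force: 0.0
```

>>> play_rows([
  [[-1,-0.2,0,0,0],[-1,-0.4,0,0,0],[-1,-0.6,0.1,0,0],[-1,-0.8,0.1,0,0],[-1,-0.9,0.1,0,0],[-1,-0.9,0.1,0,0],[-1,-0.9,0.1,0,0]],
])

```text
clock: 31.82
tcp_pos: [0.5507, -0.1694, 0.2197]
orientation: [-2.084, -2.35, 0.001]
contact_force: [-0.6, 0.8, 0.2]
grip_width: 0.0853
gripper_force: 0.0
```

```bash
python3 - <<'E'
from h import *
o=get_obs();print(T(o).round(4),o['joints'].round(2));w=grab('wrist');save(w,'w11');spools(w,.045)
t=grab('top');save(t,'t4');print();spools(t)
E
```

```text
[[-1.193e-01  9.929e-01 -8.000e-04  5.507e-01]
 [ 9.929e-01  1.193e-01  2.000e-04 -1.694e-01]
 [ 3.000e-04 -8.000e-04 -1.000e+00  2.197e-01]
 [ 0.000e+00  0.000e+00  0.000e+00  1.000e+00]] [-0.4   0.41  0.77  1.85 -0.33  1.02  0.63]
0.97 [354.0, 138.0, 402.0, 185.0] sat 131.0 row 163 ctr [ 0.6062 -0.1572  0.045 ] D 45.0
0.88 [403.0, 329.0, 437.0, 387.0] sat 125.0 row 351 ctr [ 0.6899 -0.3606  0.045 ] D 40.8
0.61 [269.0, 315.0, 321.0, 376.0] sat 14.0 row 357 ctr [ 0.5528 -0.3852  0.045 ] D 58.8

0.82 [181.0, 204.0, 201.0, 222.0] sat 6.0 row 210 ctr [0.4805 0.3071 0.033 ] D 58.6
0.79 [159.0, 206.0, 179.0, 218.0] sat 6.0 row 212 ctr [0.4732 0.3742 0.033 ] D 52.4
0.79 [402.0, 131.0, 422.0, 155.0] sat 172.0 row 138 ctr [ 0.7221 -0.3874  0.033 ] D 63.5
0.72 [433.0, 173.0, 456.0, 196.0] sat 179.0 row 182 ctr [ 0.5829 -0.4829  0.033 ] D 72.4
0.72 [395.0, 226.0, 410.0, 242.0] sat 71.0 row 232 ctr [ 0.4238 -0.3542  0.033 ] D 49.6
0.59 [401.0, 185.0, 419.0, 200.0] sat 6.0 row 189 ctr [ 0.5589 -0.3863  0.033 ] D 69.0
```

>>> play_rows([
  [[-1,-0.2,-0.06,0,0],[-1,-0.4,-0.06,0,0],[-1,-0.6,-0.06,0,0],[-1,-0.8,-0.06,0,0],[-1,-0.88,-0.06,0,0],[-1,-0.88,-0.06,0,0],[-1,-0.88,-0.06,0,0]],
], grip_force=55)

```text
clock: 32.6
tcp_pos: [0.5594, -0.3458, 0.2199]
orientation: [-2.084, -2.35, -0.0]
contact_force: [0.1, 0.5, 0.1]
grip_width: 0.0857
gripper_force: 0.0
```

```bash
python3 - <<'E'
from h import *
o=get_obs();print(T(o).round(4));w=grab('wrist');save(w,'w12');spools(w,.045)
E
```

```text
[[-1.191e-01  9.929e-01 -4.000e-04  5.594e-01]
 [ 9.929e-01  1.191e-01  6.000e-04 -3.458e-01]
 [ 7.000e-04 -3.000e-04 -1.000e+00  2.199e-01]
 [ 0.000e+00  0.000e+00  0.000e+00  1.000e+00]]
0.92 [425.0, 187.0, 499.0, 257.0] sat 192.0 row 218 ctr [ 0.7056 -0.3775  0.045 ] D 71.5
0.67 [295.0, 253.0, 345.0, 323.0] sat 167.0 row 298 ctr [ 0.5804 -0.4828  0.045 ] D 58.4
0.59 [273.0, 174.0, 336.0, 237.0] sat 15.0 row 210 ctr [ 0.5531 -0.3874  0.045 ] D 59.4
0.59 [142.0, 136.0, 200.0, 179.0] sat 116.0 row 154 ctr [ 0.4262 -0.3479  0.045 ] D 51.0
```

View pics/w12.png

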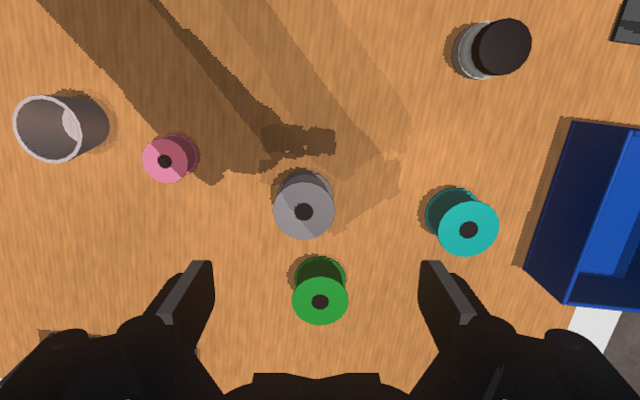

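>>> play_rows([
  [[-1,-0.207,-0.055,0.2,0],[-1,-0.207,-0.055,0.4,0],[-1,-0.207,-0.055,0.6,0],[-1,-0.207,-0.055,0.8,0],[-1,-0.207,-0.055,0.95,0],[-1,-0.207,-0.055,0.95,0],[-1,-0.207,-0.055,0.95,0]],
])

```text
clock: 33.28
tcp_pos: [0.553, -0.386, 0.029]
orientation: [-2.079, -2.349, -0.0]
contact_force: [0.3, 0.2, 1.0]
grip_width: 0.0855
gripper_force: 0.0
```

>>> play_rows([
  [[-1,0,0,0.09,0],[-1,0,0,0.09,0],[1,0,0,0.09,0],[1,0,0,0.09,0],[1,0,0,0.09,0],[1,0,0,0.09,0],[1,0,0,0.09,0],[1,0,0,0.09,0],[1,0,0,0.09,0]],
])

```text
clock: 34.03
tcp_pos: [0.5544, -0.3896, 0.0152]
orientation: [2.083, 2.348, 0.002]
contact_force: [-0.6, 2.2, 7.5]
grip_width: 0.0588
gripper_force: 59.2
```

>>> play_rows([
  [[1,0,0,-0.2,0],[1,0,0,-0.4,0],[1,0,0,-0.6,0],[1,0,0,-0.8,0],[1,0,0,-1,0],[1,0.2,0,-1,0],[1,0.4,0,-1,0],[1,0.6,0,-1,0],[1,0.7,0,-1,0],[1,0.7,0,-1,0],[1,0.7,0,-1,0]],
])

```text
clock: 34.95
tcp_pos: [0.5367, -0.2478, 0.213]
orientation: [-2.081, -2.353, -0.003]
contact_force: [-0.7, -1.6, -3.4]
grip_width: 0.0583
gripper_force: 62.5
```

>>> play_rows([
  [[1,0.2,0,0,0],[1,0.4,0,0,0],[1,0.6,0.1,0,0],[1,0.75,0.2,0,0],[1,0.75,0.25,0,0],[1,0.75,0.25,0,0],[1,0.75,0.25,0,0],[1,0.75,0.25,0,0]],
])

```text
clock: 35.62
tcp_pos: [0.5677, -0.0973, 0.2125]
orientation: [2.088, 2.346, -0.001]
contact_force: [0.1, -0.4, -4.4]
grip_width: 0.0583
gripper_force: 62.4
```

```bash
python3 - <<'E'
from h import *
o=get_obs();print(T(o).round(4),o['grip_width']);w=grab('wrist');save(w,'w13');g=cv2.cvtColor(w['pixels'],cv2.COLOR_RGB2GRAY)
for th in(18,25,35,45):
  n,l,s,c=cv2.connectedComponentsWithStats((g[240:345,260:370]<th).astype(np.uint8))
  for k in range(1,n):
    if 300<s[k,4]<3000:
      q=c[k]+[260,240];p=px2w(w,*q,o['tcp_pos'][2]-.0135+.045);print(th,q.round(1),s[k].tolist(),p.round(4),T(o)[:3,:3].T@(np.array([.5847,.005,p[2]])-p)/.2)
E
```

```text
[[-1.159e-01  9.933e-01 -2.000e-04  5.677e-01]
 [ 9.933e-01  1.159e-01 -1.000e-03 -9.730e-02]
 [-1.000e-03 -3.000e-04 -1.000e+00  2.125e-01]
 [ 0.000e+00  0.000e+00  0.000e+00  1.000e+00]] 0.058290849248622545
25 [315.8 299.4] [33, 39, 47, 42, 1528] [ 0.5676 -0.0955  0.244 ] [ 0.48916686  0.14329217 -0.00051993]
35 [315.8 299.6] [32, 39, 48, 42, 1580] [ 0.5676 -0.0956  0.244 ] [ 0.48943699  0.14337599 -0.00052022]
45 [315.6 299.6] [32, 39, 49, 42, 1627] [ 0.5675 -0.0956  0.244 ] [ 0.4895063   0.14368377 -0.00052037]
```

>>> play_rows([
  [[1,0.2,0.05,0,0],[1,0.4,0.143,0,0],[1,0.5,0.143,0.1,0],[1,0.5,0.143,0.25,0],[1,0.5,0.143,0.4,0],[1,0.5,0.143,0.5,0],[1,0.5,0.143,0.55,0],[1,0.5,0.143,0.59,0],[1,0.5,0.143,0.61,0],[1,0.5,0.143,0.61,0],[1,0.5,0.143,0.61,0],[1,0.5,0.143,0.61,0]],
])

```text
clock: 36.67
tcp_pos: [0.5858, 0.0072, 0.0916]
orientation: [2.084, 2.348, 0.003]
contact_force: [-1.0, -1.9, -0.0]
grip_width: 0.0587
gripper_force: 62.6
```

>>> play_rows([
  [[0.2,0,0,0,0],[-0.3,0,0,0,0],[-1,0,0,0,0],[-1,0,0,0,0],[-1,0,0,0,0],[-1,0,0,0,0],[-1,0,0,0,0],[-1,0,0,0,0],[-1,0,0,0,0],[-1,0,0,0,0],[-1,0,0,0,0],[-1,0,0,0,0]],
])

```text
clock: 37.67
tcp_pos: [0.5848, 0.0077, 0.0902]
orientation: [-2.085, -2.35, 0.0]
contact_force: [0.6, -0.2, 0.3]
grip_width: 0.0853
gripper_force: 0.0
```

```bash
python3 - <<'E'
from h import *
o=get_obs();print(T(o).round(4),o['grip_width'],o['contact_force']);w=grab('wrist');save(w,'w14');g=cv2.cvtColor(w['pixels'],cv2.COLOR_RGB2GRAY)
for th in(35,60):
  n,l,s,c=cv2.connectedComponentsWithStats((g[240:345,260:370]<th).astype(np.uint8))
  for k in range(1,n):
    if 300<s[k,4]<3000:
      q=c[k]+[260,240];print(q,px2w(w,*q,.1172))
E
```

```text
[[-1.190e-01  9.929e-01 -1.000e-04  5.848e-01]
 [ 9.929e-01  1.190e-01  0.000e+00  7.700e-03]
 [ 0.000e+00 -0.000e+00 -1.000e+00  9.020e-02]
 [ 0.000e+00  0.000e+00  0.000e+00  1.000e+00]] 0.08526036729608123 [ 0.62043226 -0.19748089  0.30691721]
[318.21028037 297.79372497] [0.58591706 0.00725458 0.1172    ]
[317.98801262 298.00820189] [0.58584451 0.00715034 0.1172    ]
```

>>> play_rows([
  [[-1,0,0,0,0],[-1,0,0,0,0],[-1,0,0,0,0],[-1,0,0,0,0],[-1,0,0,0,0],[-1,0,0,0,0],[-1,0,0,0,0],[-1,0,0,0,0],[-1,0,0,0,0],[-1,0,0,0,0],[-1,0,0,0,0],[-1,0,0,0,0]],
])

```text
clock: 38.72
tcp_pos: [0.5848, 0.0078, 0.0902]
orientation: [-2.085, -2.35, -0.0]
contact_force: [-1.0, -0.4, 0.0]
grip_width: 0.0854
gripper_force: 0.0
```

>>> play_rows([
  [[1,0,0,0,0],[1,0,0,0,0],[1,0,0,0,0],[1,0,0,-0.01,0],[1,0,0,-0.01,0],[1,0,0,-0.01,0],[1,0,0,-0.15,0],[1,0,0,-0.35,0],[1,0,0,-0.55,0],[1,0,0,-0.75,0],[1,0,0,-0.75,0],[1,0,0,-0.75,0]],
])

```text
clock: 39.72
tcp_pos: [0.5857, 0.0078, 0.2419]
orientation: [2.084, 2.349, 0.005]
contact_force: [-1.2, -0.2, -4.4]
grip_width: 0.0584
gripper_force: 62.0
```

```bash
python3 - <<'E'
from h import *
o=get_obs();print(T(o).round(4),o['grip_width']);g=np.array([.478,.235,.2]);print(T(o)[:3,:3].T@(g-o['tcp_pos'])/.2)
E
```

```text
[[-1.192e-01  9.929e-01  3.500e-03  5.857e-01]
 [ 9.929e-01  1.192e-01  1.300e-03  7.800e-03]
 [ 9.000e-04  3.600e-03 -1.000e+00  2.419e-01]
 [ 0.000e+00  0.000e+00  0.000e+00  1.000e+00]] 0.058405483402516896
[ 1.19210929 -0.39968661  0.20894773]
```

>>> play_rows([
  [[1,0.2,-0.05,0,0],[1,0.4,-0.1,0,0],[1,0.6,-0.2,0,0],[1,0.6,-0.2,0,0],[1,0.6,-0.2,0,0],[1,0.6,-0.2,0,0]],
])

```text
clock: 40.22
tcp_pos: [0.5293, 0.1223, 0.2384]
orientation: [-2.082, -2.351, 0.005]
contact_force: [0.6, -0.6, -4.0]
grip_width: 0.0585
gripper_force: 61.8
```

>>> play_rows([
  [[1,0.2,-0.05,0,0],[1,0.4,-0.1,0,0],[1,0.59,-0.2,0,0],[1,0.59,-0.2,0,0],[1,0.59,-0.2,0.2,0],[1,0.59,-0.2,0.4,0],[1,0.59,-0.2,0.6,0],[1,0.59,-0.2,0.75,0],[1,0.59,-0.2,0.75,0],[1,0.59,-0.2,0.75,0],[1,0.59,-0.2,0.75,0]],
])

```text
clock: 41.13
tcp_pos: [0.4787, 0.2337, 0.0915]
orientation: [2.087, 2.347, 0.002]
contact_force: [1.7, -0.3, -4.3]
grip_width: 0.0583
gripper_force: 61.5
```

```bash
python3 - <<'E'
from h import *
o=get_obs();print(T(o).round(4),o['grip_width']);g=np.array([.478,.235,.024]);print(T(o)[:3,:3].T@(g-o['tcp_pos'])/.2);w=grab('wrist');save(w,'w15')
E
```

```text
[[-1.171e-01  9.931e-01  1.800e-03  4.787e-01]
 [ 9.931e-01  1.171e-01  2.000e-04  2.337e-01]
 [ 0.000e+00  1.800e-03 -1.000e+00  9.150e-02]
 [ 0.000e+00  0.000e+00  0.000e+00  1.000e+00]] 0.058295521705800254
[ 0.00696911 -0.00342284  0.3376192 ]
```

View pics/w15.png

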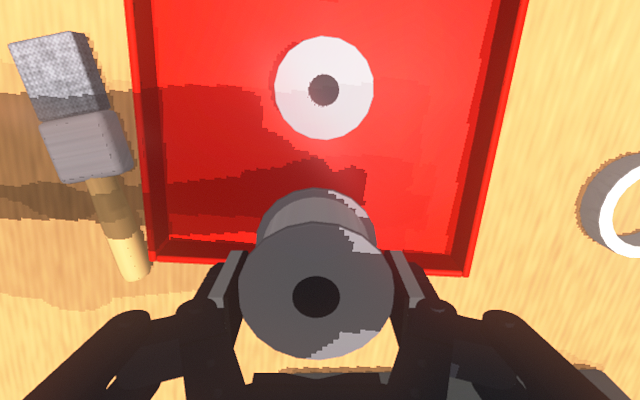

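>>> play_rows([
  [[1,0.02,0,0.1,0],[1,0.02,0,0.2,0],[1,0.02,0,0.28,0],[1,0.02,0,0.33,0],[1,0.02,0,0.335,0],[1,0.02,0,0.335,0],[0.2,0.02,0,0.335,0],[-0.3,0.02,0,0.335,0],[-1,0.02,0,0.335,0],[-1,0.02,0,0.335,0],[-1,0.02,0,0.335,0],[-1,0.02,0,0.335,0]],
])

```text
clock: 42.18
tcp_pos: [0.4769, 0.2387, 0.0237]
orientation: [2.085, 2.35, 0.001]
contact_force: [0.7, -0.0, -0.3]
grip_width: 0.0851
gripper_force: 0.0
```

>>> play_rows([
  [[-1,0,0,-0.1,0],[-1,0,0,-0.3,0],[-1,0,0,-0.5,0],[-1,0,0,-0.7,0],[-1,0,0,-0.9,0],[-1,-0.2,0,-1,0],[-1,-0.4,0,-1,0],[-1,-0.6,0,-1,0],[-1,-0.8,0,-1,0],[-1,-0.8,0,-1,0],[-1,-0.8,0,-1,0]],
])

```text
clock: 43.1
tcp_pos: [0.4957, 0.0769, 0.2236]
orientation: [-2.092, -2.344, -0.001]
contact_force: [-0.4, 0.3, 0.3]
grip_width: 0.0854
gripper_force: 0.0
```

>>> play_rows([
  [[-1,-0.2,0,0,0],[-1,-0.4,0,0,0],[-1,-0.6,0,0,0],[-1,-0.8,0,0,0],[-1,-0.95,0,0,0],[-1,-0.95,0,0,0],[-1,-0.95,0,0,0]],
])

```text
clock: 43.68
tcp_pos: [0.5184, -0.1098, 0.2231]
orientation: [2.088, 2.347, -0.001]
contact_force: [0.1, 0.6, -0.1]
grip_width: 0.0855
gripper_force: 0.0
```

```bash
python3 - <<'E'
from h import *
o=get_obs();print(T(o).round(4));t=grab('top');save(t,'t5');spools(t)
g=np.array([.7209,-.124,.25]);print(T(o)[:3,:3].T@(g-o['tcp_pos'])/.2)
E
```

```text
[[-1.166e-01  9.932e-01 -1.000e-04  5.184e-01]
 [ 9.932e-01  1.166e-01 -4.000e-04 -1.098e-01]
 [-4.000e-04 -2.000e-04 -1.000e+00  2.231e-01]
 [ 0.000e+00  0.000e+00  0.000e+00  1.000e+00]]
0.8 [400.0, 131.0, 421.0, 156.0] sat 164.0 row 141 ctr [ 0.7123 -0.3841  0.033 ] D 69.8
0.79 [180.0, 206.0, 200.0, 223.0] sat 6.0 row 209 ctr [0.4836 0.3057 0.033 ] D 61.7
0.73 [396.0, 227.0, 411.0, 240.0] sat 70.0 row 233 ctr [ 0.4207 -0.3542  0.033 ] D 49.6
0.67 [433.0, 173.0, 456.0, 197.0] sat 180.0 row 182 ctr [ 0.5829 -0.4829  0.033 ] D 72.4
0.61 [267.0, 157.0, 306.0, 197.0] sat 18.0 row 171 ctr [0.6081 0.0143 0.033 ] D 122.1
0.55 [202.0, 202.0, 220.0, 222.0] sat 6.0 row 210 ctr [0.4817 0.2396 0.033 ] D 71.0
0.45 [160.0, 205.0, 175.0, 219.0] sat 6.0 row 212 ctr [0.4731 0.3772 0.033 ] D 52.4
[-0.18866075  0.99716437 -0.13450031]
```

>>> play_rows([
  [[-1,-0.176,0,0,0],[-1,-0.176,0.2,0,0],[-1,-0.176,0.4,0,0],[-1,-0.176,0.6,0,0],[-1,-0.176,0.8,0,0],[-1,-0.176,1,0,0],[-1,-0.176,1,0,0],[-1,-0.176,1,0,0],[-1,-0.176,1,0,0]],
], grip_force=20)

```text
clock: 44.53
tcp_pos: [0.7206, -0.1183, 0.2224]
orientation: [-2.081, -2.351, 0.002]
contact_force: [-0.8, -0.9, 0.1]
grip_width: 0.0853
gripper_force: 0.0
```

```bash
python3 - <<'E'
from h import *
o=get_obs();print(T(o).round(4));w=grab('wrist');save(w,'w16')
for x in viewer.trace(w,'stay_grip')[:2]:print(x['score'],x['rect'])
g=np.array([.7215,-.1215,.122]);e=np.array([.119,-.993,0]);print('expect pin ends',w2px(w,g+.027*e),w2px(w,g-.039*e),T(o)[:3,:3].T@(g-o['tcp_pos']))
E
```

```text
[[-1.213e-01  9.926e-01 -1.800e-03  7.206e-01]
 [ 9.926e-01  1.213e-01  3.000e-04 -1.183e-01]
 [ 5.000e-04 -1.700e-03 -1.000e+00  2.224e-01]
 [ 0.000e+00  0.000e+00  0.000e+00  1.000e+00]]
0.76 [181.6, 119.0, 332.9, 237.4]
expect pin ends [316.00145151 232.09604272] [316.27260981 144.45423945] [-0.00337166  0.00063709  0.10036001]
```

View pics/w16.png

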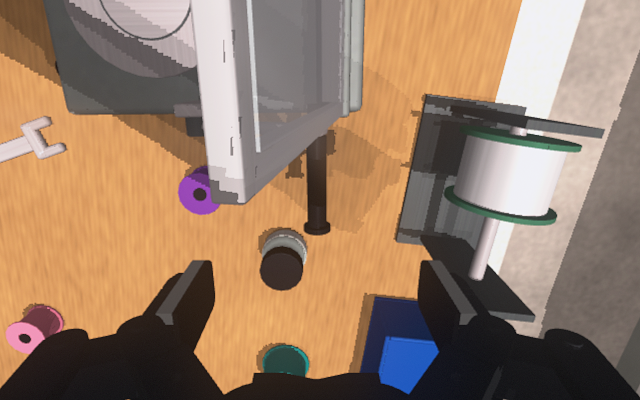

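>>> play_rows([
  [[-1,-0.017,0.003,0.2,0],[-1,-0.017,0.003,0.4,0],[-1,-0.017,0.003,0.55,0],[-1,-0.017,0.003,0.585,0],[-1,-0.017,0.003,0.585,0],[1,-0.017,0.003,0.585,0],[1,-0.017,0.003,0.585,0],[1,-0.017,0.003,0.585,0],[1,-0.017,0.003,0.585,0],[1,-0.017,0.003,0.585,0],[1,-0.017,0.003,0.585,0],[1,-0.017,0.003,0.585,0]],
], grip_force=20)

```text
clock: 45.63
tcp_pos: [0.7217, -0.1236, 0.1071]
orientation: [-2.085, -2.35, 0.0]
contact_force: [-3.7, -0.0, 5.4]
grip_width: 0.0132
gripper_force: 21.0
```

>>> play_rows([
  [[1,0,-0.041,-0.086,0],[1,0,-0.098,-0.162,0],[1,0,-0.168,-0.225,0],[1,0,-0.25,-0.273,0],[1,0,-0.34,-0.304,0],[1,0,-0.434,-0.316,0],[1,0,-0.529,-0.309,0],[1,0,-0.62,-0.284,0],[1,0,-0.705,-0.241,0],[1,0,-0.779,-0.182,0],[1,0,-0.779,-0.182,0]],
])

```text
clock: 46.55
tcp_pos: [0.5643, -0.1437, 0.1413]
orientation: [-2.088, -2.347, 0.004]
contact_force: [-2.4, -3.1, 1.1]
grip_width: 0.0133
gripper_force: 21.2
```

>>> play_rows([
  [[1,0,-0.061,0.073,0],[1,0,-0.107,0.156,0],[1,0,-0.1345,0.247,0],[1,0,-0.142,0.294,0],[1,0,-0.144,0.341,0],[1,0,-0.144,0.345,0],[1,0,-0.144,0.345,0],[1,0,-0.144,0.345,0]],
])

```text
clock: 47.22
tcp_pos: [0.5386, -0.1465, 0.0735]
orientation: [2.085, 2.349, -0.002]
contact_force: [-2.0, -5.7, -2.1]
grip_width: 0.013
gripper_force: 22.2
```

>>> play_rows([
  [[-1,0,0,0,0],[-1,0,0,0,0],[-1,0,0,0,0],[-1,0,0,0,0],[-1,0,0,-0.1,0],[-1,0,0,-0.3,0],[-1,0,0,-0.5,0],[-1,0,0,-0.7,0],[-1,0,0,-0.9,0],[-1,0,0,-0.9,0],[-1,0,0,-0.9,0]],
])

```text
clock: 48.13
tcp_pos: [0.5403, -0.1454, 0.256]
orientation: [2.082, 2.348, 0.006]
contact_force: [-0.2, 0.4, 0.3]
grip_width: 0.0853
gripper_force: 0.0
```

```bash
python3 - <<'E'
from h import *
o=get_obs();print(T(o).round(3),o['contact_force']);w=grab('wrist')
for x in viewer.trace(w,'stay_grip')[:2]:print('grip',x['score'],x['rect'])
e=np.array([.119,-.993,0]);g=np.array([.539,-.141,.09])
print('expect',w2px(w,g+.027*e),w2px(w,g-.039*e))
for x in viewer.trace(w,'cover_edge')[:1]:print('cover',x['score'],x['rect'])
m=cv2.cvtColor(w['pixels'],cv2.COLOR_RGB2GRAY)[0:260,270:370]<30
n,l,s,c=cv2.connectedComponentsWithStats(m.astype(np.uint8));print([(s[k]+[270,0,0,0,0]).tolist() for k in range(1,n) if s[k,4]>200])
s=grab('scene');
for x in viewer.trace(s,'spool_44'):print(x['score'],x['rect'],px2w(s,(x['rect'][0]+x['rect'][2])/2,(x['rect'][1]+x['rect'][3])/2,.025).round(3))
E
```

```text
[[-0.12   0.993  0.005  0.54 ]
 [ 0.993  0.12   0.001 -0.145]
 [ 0.     0.005 -1.     0.256]
 [ 0.     0.     0.     1.   ]] [-0.19484769  0.35555503  0.25171978]
grip 0.78 [298.5, 107.3, 437.3, 206.3]
expect [313.39903902 194.85587175] [313.33021546 121.98588205]
cover 0.9 [292.0, 0.0, 572.8, 108.7]
[]
0.74 [397.9, 172.6, 415.5, 192.9] [0.478 0.246 0.025]
0.72 [198.8, 294.2, 225.3, 325.2] [ 0.719 -0.387  0.025]
0.68 [148.1, 265.1, 182.8, 292.3] [ 0.592 -0.485  0.025]
0.56 [287.0, 241.7, 300.5, 263.4] [ 0.623 -0.163  0.025]
0.49 [434.4, 166.1, 446.2, 178.6] [0.471 0.371 0.025]
0.47 [202.9, 215.0, 216.5, 228.4] [ 0.433 -0.356  0.025]
```

```bash
python3 -c "
from bench import r
print(r.hand_in())"
```

```text
the job is handed in; nothing more can be done
None
```

The 44, 52 and 60 mm spools (no 36 mm was on the bench) were each weighed on the pan and stood in the red tray, the stay arm was swung back to shut the cover, and I handed the job in at about 48 s; no verdict was returned, and the last pictures showed nothing out of place.

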